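Fold back the cupboard door, roll out the jar and take off its bayonet lid

ROBOT

A 7-joint arm with a two-finger parallel gripper is mounted at the origin on the work surface. World frame = base frame: x ahead of the robot, y to its left, z up, the work surface at z = 0. Lengths are in mm, angles in rad, forces in N, time in s.
With the tool pointing down it reaches from about 425 to 875 mm from the base axis. Payload 4.7 kg.
Tool frame: the origin (TCP) lies midway between the tips of the shut fingers; the grasp point (between the pads) lies 19 mm behind it (tcp_to_grasp is the distance from the TCP to the grasp point, in mm); x points along the fingers, y is the direction in which the jaws open and shut, and the axes are right-handed (so a half turn about x gives the same grasp; the last joint's range is limited). The gripper opens to 87 mm and grips with 3 to 60 N. Pads are 19 mm wide; open, the fingers measure 117 mm over their backs; the gripper's body (75 mm by 190 mm) begins 51 mm behind the grasp point.
Start: joints at [1.217, 0.321, -0.07, 1.45, 0.023, 1.371, -0.057], TCP at [233.697, -606.56, 187.687] pointing down, gripper open.
Joint ranges: [-2.86, 2.86], [-0.3, 2.09], [-1.38, 1.24], [0.06, 2.45], [-1.56, 4.7], [0.09, 2.05], [-2.69, 2.69]. Speed limits (rad/s): [2.57, 2.57, 3.14, 3.14, 3.14, 3.14, 3.14].

INTERFACE

Orientations are given as a 3x3 rotation matrix whose columns are the frame's x, y, z axes.
In Python, from plant import read_state, capture, calibration, job_done, tcp_to_grasp gives the robot as it stands.
- The arm moves only by the tool step_arm, never from a script. Its argument "increments" is a list of rows, each an object with "slide": the shift along the tool's x, y, z in cm, a list of three; "yaw": the turn about the tool's x in rad. In form: [{"slide": [x, y, z], "yaw": yaw}, ...]. A call has 1 to 8 rows; each row is the pose to reach, as a shift and turn from the pose measured when the call began, along the tool's axes at that moment; what a row does not reach only later rows make up. A row lasts 1/8 s, in which the tool goes at most 62.5 mm and 10.7 degrees, less where a joint would pass 70% of its speed; a pose out of reach is approached as far as the arm can. A call with a gripper value outside its range is refused whole. "grip" is the closure, from 0 (fully open) to 1 (shut), set as the call begins (left out, the last holds). The fingers move at their own pace and stop on an object; "newtons" is the grip in N (left out, the last holds). Time passes only in rows, so rows that repeat a pose let the fingers close. It gives the time, the measured TCP pose, the force and the opening at its end, in the units of the state.
- read_state(): the state, without advancing time (a new reading comes with each control period).
- capture(name): name is "scene" or "top"; returns the picture (400x640x3 uint8, red, green, blue); there is no depth.
- calibration(name): a dict with "intrinsics" (3x3 intrinsics, pixels), "view" (4x4, takes a point from world to camera coordinates). Camera axes: x right, y down, z forward; pixel columns grow to the right and rows downward; lengths in mm; the calibration is good to about 2 mm. A picture is of the moment at which its call begins. calibration takes no time and is no camera call.
- job_done(): hands the job in, once; it reports no verdict.
The state is a dict: "t": time; "joint_positions": joint angles; "qd": joint speeds; "joint_efforts": joint torques, N m; "position": TCP position; "tool_rot": TCP orientation; "wrist_force": force on the tool from outside, world axes, zero at the start; "torque": the same for the moment, N m; "opening": opening from 0.0 (shut) to 1.0 (fully open).
Only numpy, scipy, OpenCV 4.12 (cv2) and the standard library are available. Lean on these libraries where they do the work, as an engineer would, in place of code of your own. Each camera call takes 0.05 s, during which the arm holds its last target.

TASK

Get the sample jar open: push the cupboard's bifold door at its fold until both leaves are folded fully back, then roll the tray inside all the way out. Undo the jar's bayonet lid, lift it off and set it down gently, grip side up, in the middle of the white bench pad. Leave the door folded back and the tray out, and do not disturb anything else on the bench or on the cupboard.

Things in the scene. Friction and masses are not known exactly. Their poses are not given: they have to be found in the camera images.
- cupboard: Low white bench-top cupboard, 360 wide, 300 deep, 214 high, fixed. Origin: at bench height, mid-width, in the plane of the door at its front. x points level into the cupboard, y along its width towards the jamb where the door pivots, z up. Roof underside 198 high; along the front aluminium tracks, head 194 to 214 high, sill 0 to 20 high, both 24 deep.
- bifold (a joint): Bifold door of two grey upright leaves: angle (rad) of each leaf to the front plane. 0 shut flat, 1.43 folded right back on its stop, both leaves standing out in front of the +y jamb. Starts ajar, 0.4 to 0.7. The fold moves out towards -x on an arc about door_pivot; the lead leaf slopes back to the track at the same angle. Takes 1 to 3 N at the fold; stays where left.
- door_pivot (a point): Upright axis on which the pivot leaf turns, at leaf-top height (192 above the bench): in the cupboard's front plane, 158 to +y of mid-width. Axes as the cupboard's. Leaves are 158 wide between hinge lines, 12 thick, 24 to 192 above the bench.
- fold_top (a point): Top of the fold hinge line between the leaves, 192 above the bench, 158 from the pivot axis. Its frame turns with the lead leaf: the leaf runs from here 158 along -y to the track; -x points out of its outer face (away from the cupboard); z up.
- pull_rail (a point): Top of the upright aluminium pull rail on the lead leaf's outer face beside the fold. Rail: mid-line 22 from the fold line along the leaf, 10 thick along the leaf, 26 proud of the face (6 to 32 from the leaf's middle plane), from 29 to 187 above the bench. This point: mid-thickness, 19 from the leaf's middle plane. Axes as fold_top.
- tray (a joint): Roll-out tray behind the door: metres drawn out along the cupboard's -x; starts at 0 (in), 0.215 fully out on its end stop. Drags with about 2.5 N, stays where left. The door is in its way until folded back.
- tray_handle (a point): Middle of the tray's handle, 82 above the bench: an upright steel bar 11 thick, 60 long, centre line 28 in front of the tray's front board (top edge 116 high). Tray in: 22 behind the cupboard's front plane, 28 to -y of mid-width, under the roof, so reach in with the tool leaning 30 to 45 degrees forward. Axes as the cupboard's.
- jar (a point): Steel storage jar bolted upright to the tray, 92 across, 119 across its bayonet collar. Origin: centre of its foot, 35 above the bench; axes parallel to the cupboard's. Tray fully out: its centre is 89 in front of the cupboard's front plane.
- collar (a point): Centre of the jar's flange, on which the lid rests, 135 above the bench; axes as the jar's. The collar round it stands 12 above it; its inward lip (mouth 93 across) is broken by two slots, 32 wide, at +x and -x. A stop halts the lugs in the slots when the lid is turned counter-clockwise (seen from above).
- lid: Loose black lid, 0.15 to 0.31 kg. Origin: centre of underside; z up. Disc 89 across, 9 thick; two lugs on its x axis, 18 wide, tips 53.5 from the centre; upright grip bar along x, 76 long, 16 thick, top at 43. Starts locked, bar 0.6 to 1.1 rad clockwise of the slots; turned counter-clockwise until the bar lies along the jar's x (within 0.1 rad, either way round) it lifts straight off.
- pad: White square bench pad lying fixed on the bench, 210 x 210, top 4 high. Origin: centre of its underside.
- media_bottle: Loose glass media bottle with screw cap, 86 across, 174 high. Leave alone. Origin: centre of its underside.
- beaker: Loose clear plastic beaker, 90 across, 110 high. Leave alone. Origin: centre of its underside.
- tip_box: Loose box of pipette tips, 125 x 85 x 76, on the bench. Leave alone. Origin: centre of its underside.
- roof_box: Another such tip box, 125 x 85 x 76, standing on the cupboard's roof. Leave alone. Origin: centre of its underside.
- tube_rack: Loose white rack with capped tubes, 200 x 60 x 90. Leave alone. Origin: centre of its underside.
- reagent_jar: Loose amber reagent jar, 64 across, about 85 high. Leave alone. Origin: centre of its underside.
- timer: Loose flat bench timer, 100 x 70 x 25. Leave alone. Origin: centre of its underside.

How it is judged:
By the outcome, as a careful person would: the job done as asked, in the order asked, and still so for the second after the job is handed in, with the robot touching nothing.
It also fails if it takes over 72 s, if anything falls off the work surface, if the arm or the gripper's body presses on something with over 40 N, if the wrist force passes 120 N, or if a joint passes its speed limit or range.

## Working session

There is one attempt and no reset: what is moved stays moved. The work goes in short steps, Python scripts to look and compute and a tool call to move; the robot and the scene stay as the last step left them, time stands still between calls to the robot, and variables do not carry over. Pictures are saved under pics/ and viewed, and the job is handed in when it is done.

Besides the shell and the picture viewer there is one more tool, called in YAML: its name, and indented under it one key for each argument. step_arm: Moves the arm, as the interface text tells. Its arguments: {"type":"object","properties":{"increments":{"type":"array","items":{"type":"object","properties":{"slide":{"type":"array","items":{"type":"number"}},"yaw":{"type":"number"}}}},"grip":{"type":"number"},"newtons":{"type":"number"}},"required":["increments"]}

```bash
ls; mkdir -p pics
python3 - <<'E'
from plant import *
import cv2,json
s=read_state();print({k:s[k] for k in('t','position','tool_rot','wrist_force','opening')}, tcp_to_grasp)
for n in('scene','top'):
    c=calibration(n);print(n,c)
    cv2.imwrite(f'pics/{n}0.png',capture(n)[:,:,::-1])
E
```

```text
pics
{'t': 0.0, 'position': array([ 233.43283659, -605.97258507,  186.54569236]), 'tool_rot': array([[-8.23753332e-04,  3.59605316e-01, -9.33104141e-01],
       [ 1.73015404e-03, -9.33102548e-01, -3.59606230e-01],
       [-9.99998164e-01, -1.91064073e-03,  1.46473742e-04]]), 'wrist_force': array([ 0.3795598 , -0.40504505, -0.56329947]), 'opening': 1.000074727525014} 18.700000000000003
scene {'intrinsics': array([[450.34268491,   0.        , 321.30363797],
       [  0.        , 450.34268491, 205.74819207],
       [  0.        ,   0.        ,   1.        ]]), 'view': array([[ 7.60101471e-01,  6.49670158e-01,  1.32075687e-02,
        -4.40843459e+02],
       [ 5.85896088e-01, -6.76413775e-01, -4.46307270e-01,
        -1.79127721e+02],
       [-2.81018733e-01,  3.46977075e-01, -8.94782309e-01,
         1.75529737e+03],
       [ 0.00000000e+00,  0.00000000e+00,  0.00000000e+00,
         1.00000000e+00]])}
top {'intrinsics': array([[381.33761577,   0.        , 319.70983506],
       [  0.        , 381.33761577, 198.13848484],
       [  0.        ,   0.        ,   1.        ]]), 'view': array([[-2.33707538e-02, -9.99726136e-01,  1.20884950e-03,
         9.82545434e+01],
       [-9.94423808e-01,  2.31223861e-02, -1.02891423e-01,
         5.31784397e+02],
       [ 1.02835293e-01, -3.60675884e-03, -9.94691859e-01,
         1.35334836e+03],
       [ 0.00000000e+00,  0.00000000e+00,  0.00000000e+00,
         1.00000000e+00]])}
```

View pics/scene0.png

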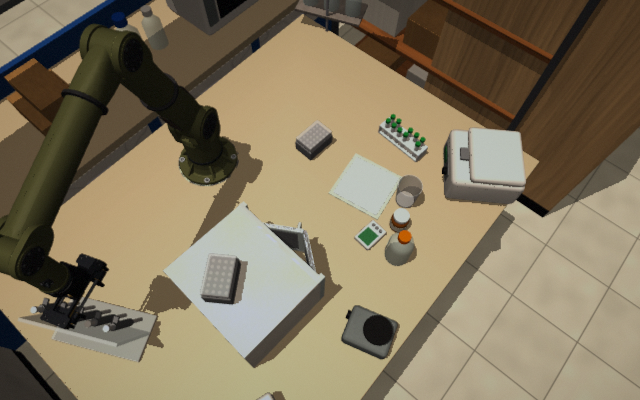

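View pics/top0.png

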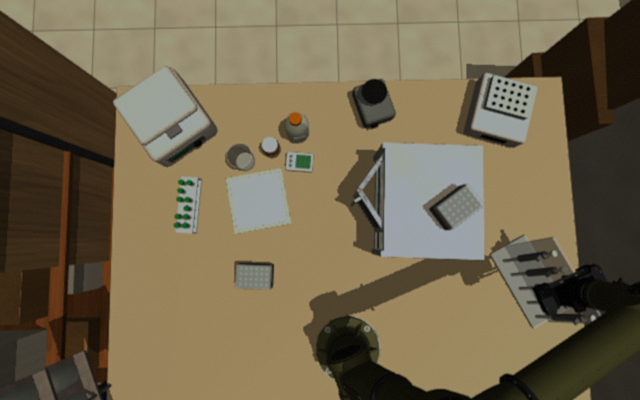

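Run:
```python
import cv2
a=cv2.imread('pics/top0.png')
cv2.imwrite('pics/top0z.png',cv2.resize(a[130:270,330:500],None,fx=4.5,fy=4.2,interpolation=cv2.INTER_CUBIC)[:600])
a=cv2.imread('pics/scene0.png')
cv2.imwrite('pics/scene0z.png',cv2.resize(a[195:365,155:335],None,fx=3.5,fy=3.5,interpolation=cv2.INTER_CUBIC)[:600])
```

```text
(no output)
```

View pics/top0z.png

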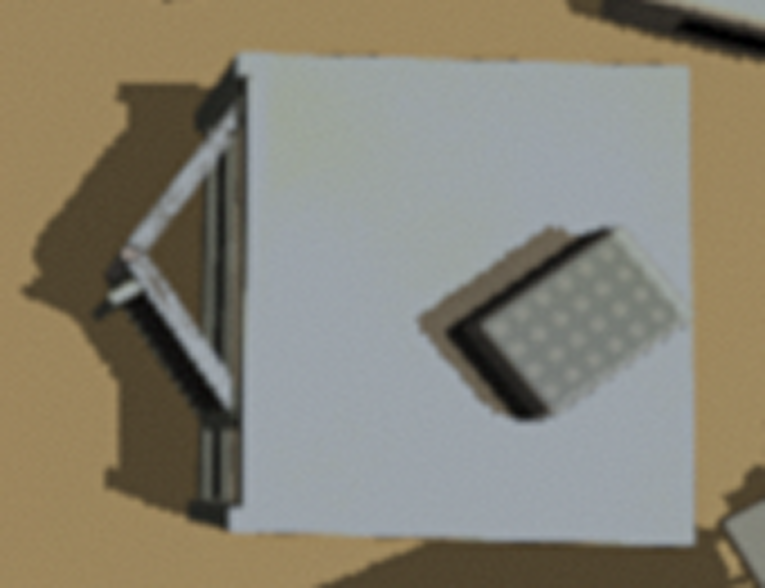

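View pics/scene0z.png

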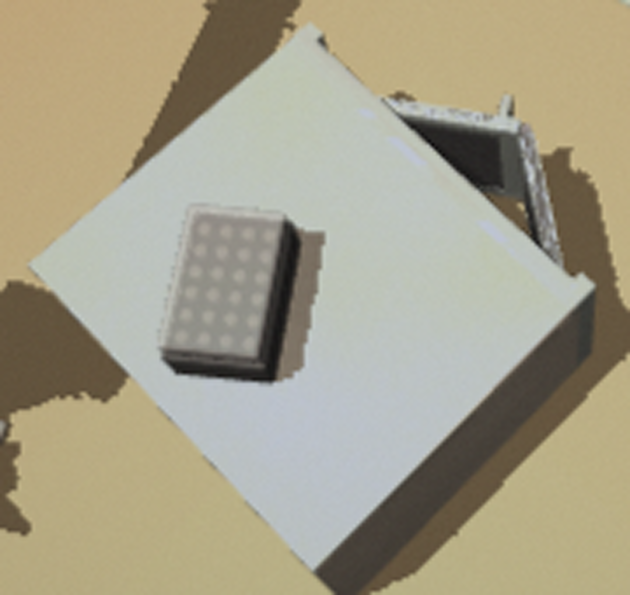

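```bash
cat > h.py <<'E'
import numpy as np,cv2
from plant import *
def cam(n):
    c=calibration(n);return c['intrinsics'],c['view']
def ray(n,uv):
    K,V=cam(n);R=V[:3,:3];t=V[:3,3];d=R.T@np.linalg.solve(K,[uv[0],uv[1],1]);return -R.T@t,d
def onz(n,uv,z):
    o,d=ray(n,uv);return o+d*(z-o[2])/d[2]
def proj(n,p):
    K,V=cam(n);q=K@(V[:3,:3]@np.asarray(p,float)+V[:3,3]);return q[:2]/q[2]
def tri(uvs,uvt):
    o1,d1=ray('scene',uvs);o2,d2=ray('top',uvt)
    d1=d1/np.linalg.norm(d1);d2=d2/np.linalg.norm(d2)
    s=np.linalg.lstsq(np.c_[d1,-d2],o2-o1,rcond=None)[0];a=o1+s[0]*d1;b=o2+s[1]*d2
    return (a+b)/2,np.linalg.norm(a-b)
E
python3 - <<'E'
from h import *
np.set_printoptions(precision=1,suppress=True)
P=[onz('top',(330+u/4.5,130+v/4.2),214) for u,v in((238,53),(688,66),(692,543),(230,530))]
S=[onz('scene',(155+u/3.5,195+v/3.5),214) for u,v in((595,285),(315,572),(30,263),(310,28))]
for Q in(P,S):
    print(np.array(Q));print([np.linalg.norm(Q[i]-Q[(i+1)%4]) for i in range(4)])
# fold, lead end, pivot, rail in top zoom at z192
for u,v in((237,118),(130,258),(235,400),(122,292)): print(onz('top',(330+u/4.5,130+v/4.2),192))
for u,v in((523,122),(392,100),(555,260),(507,100)): print(onz('scene',(155+u/3.5,195+v/3.5),192))
E
```

```text
[[ 687.3 -118.3  214. ]
 [ 669.9 -435.4  214. ]
 [ 313.7 -414.1  214. ]
 [ 330.5  -98.4  214. ]]
[np.float64(317.6014588440249), np.float64(356.8918057384961), np.float64(316.18208235430603), np.float64(357.3270727499921)]
[[ 690.3 -116.6  214. ]
 [ 675.  -434.5  214. ]
 [ 316.2 -413.6  214. ]
 [ 337.1 -101.1  214. ]]
[np.float64(318.32577279057153), np.float64(359.35854776890204), np.float64(313.136995817803), np.float64(353.54240701426784)]
[ 641.9 -119.4  192. ]
[535.5 -39.1 192. ]
[ 426.1 -109.3  192. ]
[509.7 -32.6 192. ]
[538.6 -37.3 192. ]
[434.5 -98.6 192. ]
[ 645.4 -116.5  192. ]
[513.2 -30.5 192. ]
```

```bash
cat >> h.py <<'E'
np.set_printoptions(precision=2,suppress=True)
O=np.array([510.5,-122.5,0]);psi=-0.0558
CY=np.array([np.cos(psi),np.sin(psi),0]);CX=np.array([np.sin(psi),-np.cos(psi),0]);CZ=np.array([0,0,1.])
def cup(x,y,z): return O+x*CX+y*CY+np.array([0,0,z])
def cupinv(p): d=np.asarray(p)-O; return np.array([d@CX,d@CY,d[2]])
def rows(targets,st=None):
    """targets: list of (pos, zangle deg or None); prints slide cm & yaw; zangle=world heading of tool z"""
    s=st or read_state();R=np.array(s['tool_rot']);p=np.array(s['position'])
    out=[]
    for q,ang in targets:
        d=R.T@(np.asarray(q,float)-p)/10
        if ang is None: yaw=0
        else:
            a=np.deg2rad(ang);w=R.T@np.array([np.cos(a),np.sin(a),0])
            yaw=np.arctan2(-w[1],w[2])  # rot about x by yaw maps z->(0,-sin,cos)
            yaw=(yaw+np.pi/2)%np.pi-np.pi/2
        out.append((np.round(d,2).tolist(),round(float(yaw),3)));print('{"slide":%s,"yaw":%s}'%out[-1])
    return out
def leaf(th,a,b,z):
    P=O+158*CY; F=P-158*np.cos(th)*CY-158*np.sin(th)*CX
    u=-(CY*np.cos(th)-CX*np.sin(th)); n=-CX*np.cos(th)-CY*np.sin(th)
    q=F+a*u+b*n; q[2]=z; return q, np.rad2deg(np.arctan2(-u[1],-u[0]))
def show():
    s=read_state()
    print('t',s['t'],'pos',s['position'],'x',s['tool_rot'][:,0],'z',s['tool_rot'][:,2],'F',s['wrist_force'],'q',s['joint_positions'],'op',s['opening'])
E
python3 - <<'E'
from h import *
show()
print(leaf(.56,60,45,155))
rows([((233,-606,370),None),((440,-300,370),None),(leaf(.56,60,45,370)[0],leaf(.56,0,0,0)[1]),leaf(.56,60,45,155)])
E
```

```text
t 0.1 pos [ 233.48 -606.03  186.65] x [-0.  0. -1.] z [-0.93 -0.36  0.  ] F [ 0.45 -0.58  0.02] q [ 1.22  0.32 -0.07  1.45  0.02  1.37 -0.06] op 0.9966345370098254
(array([465.  , -29.64, 155.  ]), np.float64(28.888532030496105))
{"slide":[-18.34, -0.05, 0.05],"yaw":0.0}
{"slide":[-18.3, -21.16, -30.27],"yaw":0.0}
{"slide":[-18.26, -45.49, -42.33],"yaw":-0.136}
{"slide":[3.24, -45.45, -42.33],"yaw":-0.136}
```

step_arm:
  increments:
    - {"slide": [-18.3, 0, 0], "yaw": 0}
    - {"slide": [-18.3, 0, 0], "yaw": 0}
    - {"slide": [-18.3, 0, 0], "yaw": 0}
    - {"slide": [-18.3, 0, 0], "yaw": 0}
    - {"slide": [-18.3, -6, -8], "yaw": 0}
    - {"slide": [-18.3, -10, -14], "yaw": 0}
    - {"slide": [-18.3, -14, -20], "yaw": 0}
    - {"slide": [-18.3, -18, -26], "yaw": 0}
  grip: 1
  newtons: 20

```text
t: 1.1
position: [374.0, -397.0, 368.5]
tool_rot: [[-0.002, 0.36, -0.933], [0.003, -0.933, -0.36], [-1.0, -0.003, 0.001]]
wrist_force: [1.0, -1.0, 0.5]
opening: 0.173
```

Run:
```python
from h import *
show()
rows([((440,-250,370),None),(leaf(.56,60,45,370)[0],leaf(.56,0,0,0)[1])])
```

```text
t 1.1 pos [ 373.97 -396.99  368.52] x [-0.  0. -1.] z [-0.93 -0.36  0.  ] F [ 0.95 -0.98  0.52] q [ 0.97  0.09 -0.22  1.38  0.02  1.69 -0.45] op 0.17284925836499454
{"slide":[-0.12, -11.34, -11.45],"yaw":0.0}
{"slide":[-0.06, -31.01, -21.7],"yaw":-0.136}
```

step_arm:
  increments:
    - {"slide": [0, -4, -4], "yaw": 0}
    - {"slide": [0, -8, -8], "yaw": 0}
    - {"slide": [0, -11.3, -11.4], "yaw": 0}
    - {"slide": [0, -16.5, -14], "yaw": 0}
    - {"slide": [0, -22, -17], "yaw": -0.07}
    - {"slide": [0, -27, -19.5], "yaw": -0.136}
    - {"slide": [0, -31, -21.7], "yaw": -0.136}
    - {"slide": [0, -31, -21.7], "yaw": -0.136}

```text
t: 2.1
position: [464.7, -25.1, 368.7]
tool_rot: [[-0.003, 0.49, -0.872], [0.003, -0.872, -0.49], [-1.0, -0.005, 0.001]]
wrist_force: [0.2, -0.1, -0.1]
opening: 0.008
```

Run:
```python
from h import *
show()
rows([leaf(.56,60,45,155)])
cv2.imwrite('pics/top1.png',cv2.resize(capture('top')[100:280,250:500,::-1],None,fx=3,fy=3,interpolation=cv2.INTER_CUBIC))
```

```text
t 2.1 pos [464.73 -25.06 368.65] x [-0.  0. -1.] z [-0.87 -0.49  0.  ] F [ 0.22 -0.06 -0.06] q [ 0.63 -0.09 -0.57  1.54 -0.05  1.68 -1.01] op 0.0075372827350333165
{"slide":[21.36, 0.51, 0.18],"yaw":0.008}
```

View pics/top1.png

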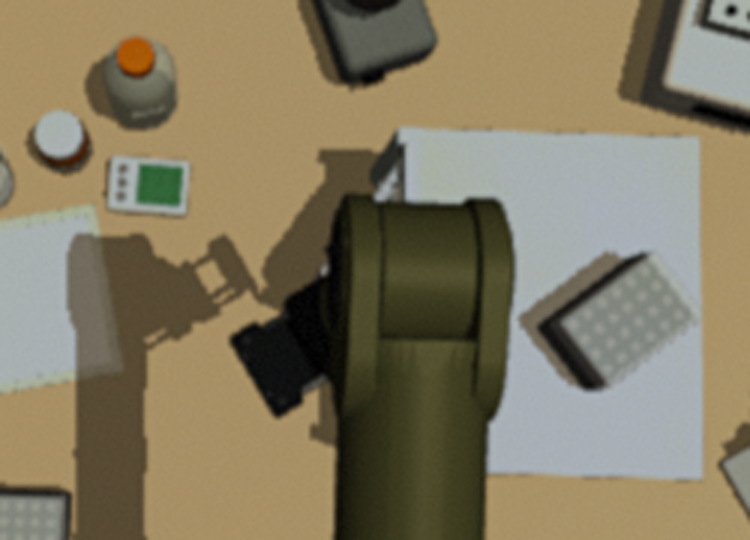

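Run:
```python
from h import *
cv2.imwrite('pics/sc1.png',capture('scene')[:,:,::-1])
```

```text
(no output)
```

View pics/sc1.png

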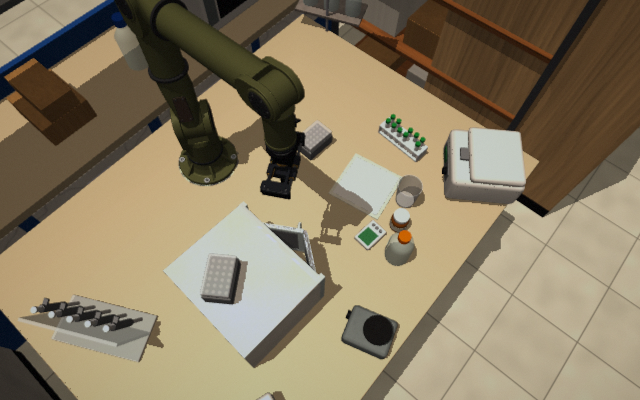

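step_arm:
  increments:
    - {"slide": [6, 0.5, 0.2], "yaw": 0}
    - {"slide": [12, 0.5, 0.2], "yaw": 0}
    - {"slide": [17, 0.5, 0.2], "yaw": 0}
    - {"slide": [20, 0.5, 0.2], "yaw": 0}
    - {"slide": [21.4, 0.5, 0.2], "yaw": 0}
    - {"slide": [21.4, 0.5, 0.2], "yaw": 0}

```text
t: 2.95
position: [464.0, -35.7, 153.9]
tool_rot: [[-0.005, 0.482, -0.876], [0.003, -0.876, -0.482], [-1.0, -0.005, 0.003]]
wrist_force: [0.2, -0.1, 0.2]
opening: 0.006
```

Run:
```python
from h import *
show()
rows([leaf(.56,42,26,155)]+[leaf(t,37,21,155) for t in(.56,.65,.8,.9,1.0,1.1,1.2,1.3,1.4,1.45,1.5)])
cv2.imwrite('pics/top2.png',cv2.resize(capture('top')[100:280,250:500,::-1],None,fx=3,fy=3,interpolation=cv2.INTER_CUBIC))
cv2.imwrite('pics/sc2.png',cv2.resize(capture('scene')[130:330,200:400,::-1],None,fx=3,fy=3,interpolation=cv2.INTER_CUBIC))
```

```text
t 2.95 pos [463.96 -35.73 153.89] x [-0.01  0.   -1.  ] z [-0.88 -0.48  0.  ] F [ 0.19 -0.05  0.17] q [ 0.63 -0.03 -0.59  1.91 -0.02  1.26 -1.02] op 0.006473915733026409
{"slide":[-0.12, 1.41, -2.19],"yaw":-0.002}
{"slide":[-0.13, 1.91, -2.69],"yaw":-0.002}
{"slide":[-0.13, 1.69, -3.82],"yaw":-0.092}
{"slide":[-0.14, 1.62, -5.87],"yaw":-0.242}
{"slide":[-0.14, 1.78, -7.34],"yaw":-0.342}
{"slide":[-0.15, 2.1, -8.86],"yaw":-0.442}
{"slide":[-0.16, 2.58, -10.43],"yaw":-0.542}
{"slide":[-0.17, 3.22, -12.02],"yaw":-0.642}
{"slide":[-0.17, 4.02, -13.63],"yaw":-0.742}
{"slide":[-0.18, 4.95, -15.24],"yaw":-0.842}
{"slide":[-0.19, 5.46, -16.04],"yaw":-0.892}
{"slide":[-0.2, 6.01, -16.83],"yaw":-0.942}
```

View pics/sc2.png

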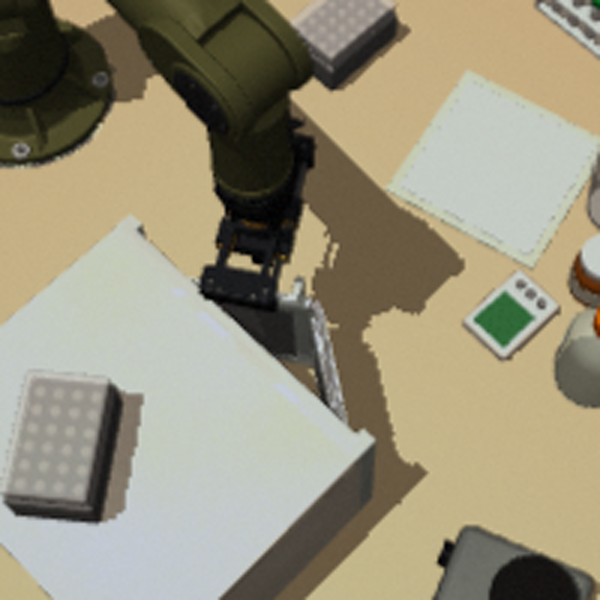

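View pics/top2.png

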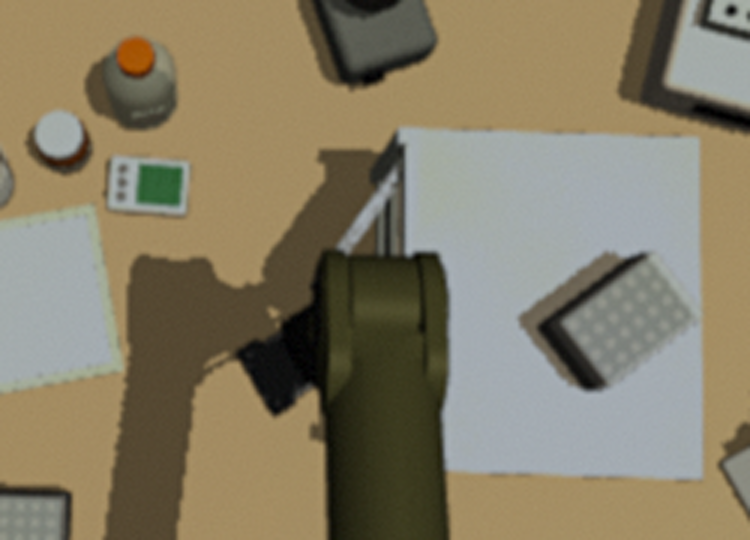

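step_arm:
  increments:
    - {"slide": [-0.1, 0.7, -1.2], "yaw": 0}
    - {"slide": [-0.1, 1.4, -2.2], "yaw": 0}
    - {"slide": [-0.1, 1.8, -2.9], "yaw": -0.03}
    - {"slide": [-0.1, 1.7, -3.8], "yaw": -0.09}
    - {"slide": [-0.1, 1.6, -4.9], "yaw": -0.17}
    - {"slide": [-0.1, 1.6, -5.9], "yaw": -0.24}

```text
t: 3.8
position: [525.5, -20.5, 156.4]
tool_rot: [[-0.002, 0.679, -0.734], [0.003, -0.734, -0.679], [-1.0, -0.003, -0.0]]
wrist_force: [-0.2, -0.5, -0.5]
opening: 0.007
```

Run:
```python
from h import *
show()
rows([leaf(t,37,21,155) for t in(.8,.9,1.0,1.1,1.2,1.3,1.4,1.45,1.5)])
cv2.imwrite('pics/top3.png',cv2.resize(capture('top')[100:280,250:500,::-1],None,fx=3,fy=3,interpolation=cv2.INTER_CUBIC))
```

```text
t 3.8 pos [525.48 -20.54 156.42] x [-0.  0. -1.] z [-0.73 -0.68 -0.  ] F [-0.17 -0.5  -0.5 ] q [ 0.58  0.12 -0.63  1.78  0.07  1.27 -0.89] op 0.007372187934772705
{"slide":[0.14, -0.07, 0.24],"yaw":0.003}
{"slide":[0.14, 0.44, -1.14],"yaw":-0.097}
{"slide":[0.14, 1.12, -2.54],"yaw":-0.197}
{"slide":[0.14, 1.97, -3.95],"yaw":-0.297}
{"slide":[0.13, 2.98, -5.34],"yaw":-0.397}
{"slide":[0.13, 4.13, -6.71],"yaw":-0.497}
{"slide":[0.13, 5.43, -8.04],"yaw":-0.597}
{"slide":[0.12, 6.12, -8.69],"yaw":-0.647}
{"slide":[0.12, 6.84, -9.32],"yaw":-0.697}
```

View pics/top3.png

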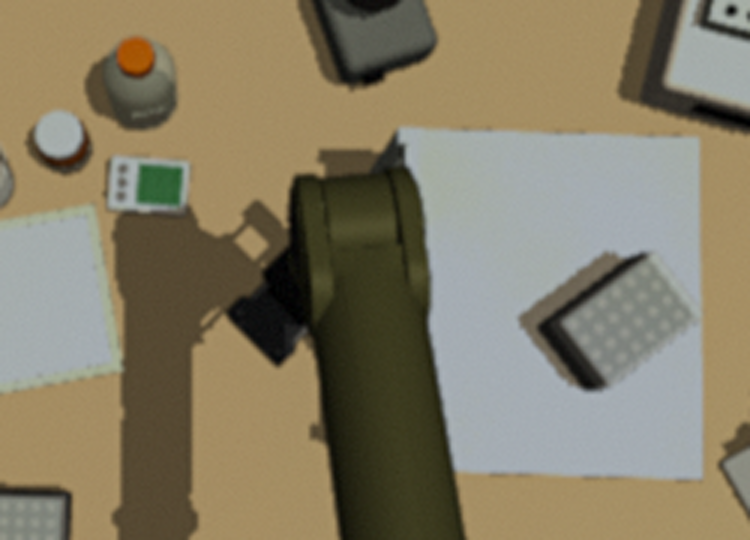

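step_arm:
  increments:
    - {"slide": [0.1, 0.2, -0.6], "yaw": -0.05}
    - {"slide": [0.1, 0.45, -1.2], "yaw": -0.1}
    - {"slide": [0.1, 0.8, -1.9], "yaw": -0.15}
    - {"slide": [0.1, 1.1, -2.6], "yaw": -0.2}
    - {"slide": [0.1, 1.5, -3.2], "yaw": -0.25}
    - {"slide": [0.1, 2, -4], "yaw": -0.3}

```text
t: 4.6
position: [569.9, -7.1, 155.4]
tool_rot: [[-0.001, 0.869, -0.495], [0.003, -0.495, -0.869], [-1.0, -0.003, -0.002]]
wrist_force: [-0.1, -0.4, -0.2]
opening: 0.006
```

Run:
```python
from h import *
show()
rows([leaf(t,37,21,155) for t in(1.1,1.2,1.3,1.4,1.45,1.5)])
cv2.imwrite('pics/sc3.png',cv2.resize(capture('scene')[130:330,200:400,::-1],None,fx=3,fy=3,interpolation=cv2.INTER_CUBIC))
```

```text
t 4.6 pos [569.88  -7.05 155.45] x [-0.  0. -1.] z [-0.5  -0.87 -0.  ] F [-0.08 -0.42 -0.2 ] q [ 0.55  0.23 -0.66  1.68  0.14  1.29 -0.66] op 0.00600658758198376
{"slide":[0.04, -0.13, 0.2],"yaw":0.008}
{"slide":[0.04, 1.25, -0.83],"yaw":-0.092}
{"slide":[0.04, 2.77, -1.79],"yaw":-0.192}
{"slide":[0.04, 4.4, -2.67],"yaw":-0.292}
{"slide":[0.04, 5.26, -3.08],"yaw":-0.342}
{"slide":[0.04, 6.14, -3.46],"yaw":-0.392}
```

View pics/sc3.png

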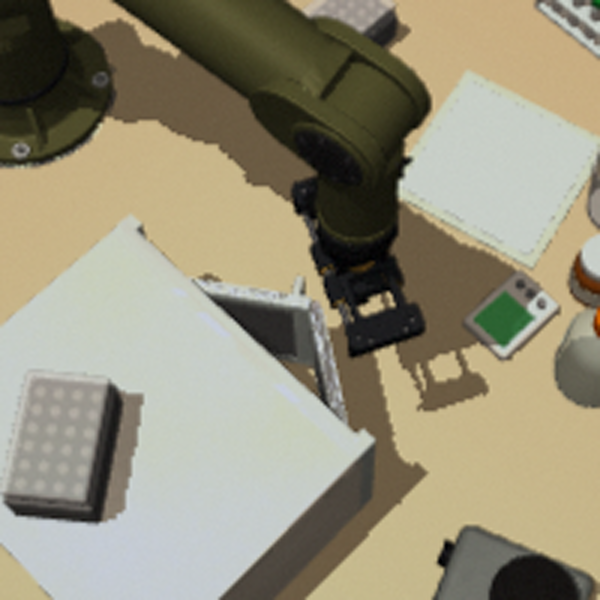

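Run:
```python
from h import *
s=read_state();p=s['position'];R=s['tool_rot']
for n,o in(('scene',(200,130)),('top',(250,100))):
  for d in(0,-70,-200): print(n,d,(proj(n,p+R[:,0]*d)-o)*3)
```

```text
scene 0 [355.43 311.38]
scene -70 [355.76 285.02]
scene -200 [356.46 229.19]
top 0 [292.58 247.  ]
top -70 [297.83 237.28]
top -200 [309.44 215.83]
```

Run:
```python
from h import *
print(tri((304.4,229.9),(358.9,191.4)))
print(tri((155+507/3.5,195+98/3.5),(330+118/4.5,130+295/4.2)))
print('roof corner',tri((155+310/3.5,195+28/3.5),(330+230/4.5,130+530/4.2)))
print('roof corner',tri((155+595/3.5,195+285/3.5),(330+238/4.5,130+53/4.2)))
im=capture('scene');cv2.imwrite('pics/sc4.png',cv2.resize(im[170:270,270:370,::-1],None,fx=6,fy=6,interpolation=cv2.INTER_CUBIC))
im=capture('top');cv2.imwrite('pics/top4.png',cv2.resize(im[130:230,300:400,::-1],None,fx=6,fy=6,interpolation=cv2.INTER_CUBIC))
s=read_state();p=s['position'];R=s['tool_rot']
for d in(0,-70): print((proj('scene',p+R[:,0]*d)-(270,170))*6,(proj('top',p+R[:,0]*d)-(300,130))*6)
```

```text
(array([536.98, -38.17, 190.43]), np.float64(3.2966610690787763))
(array([509.18, -28.87, 187.45]), np.float64(3.570769966128179))
roof corner (array([330.93, -99.14, 203.15]), np.float64(2.7938930791584147))
roof corner (array([ 688.82, -117.41,  212.49]), np.float64(3.335637501467538))
[288.85 381.59] [285.49 316.36]
[289.57 328.94] [296.   296.87]
```

View pics/sc4.png

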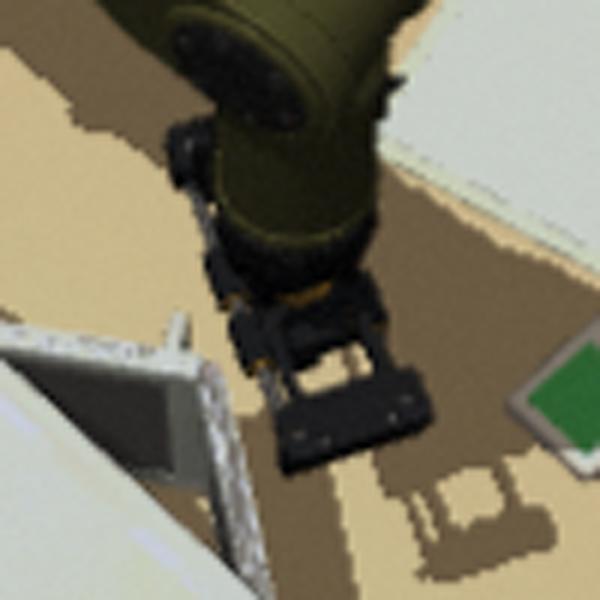

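View pics/top4.png

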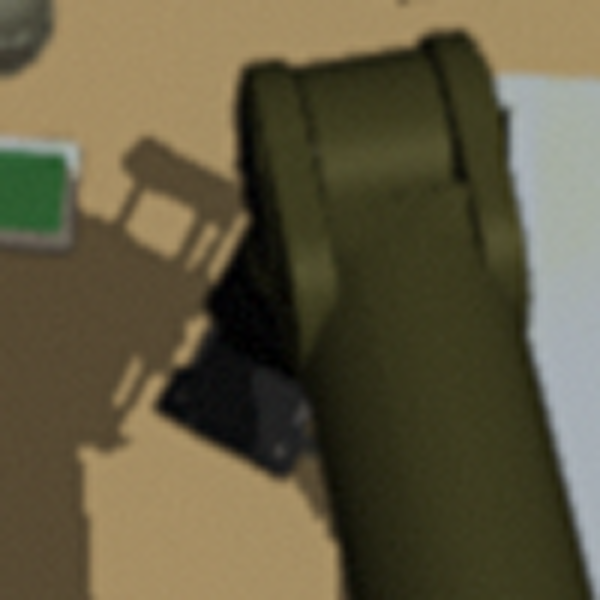

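Run:
```python
from h import *
s=read_state();p=s['position'];R=s['tool_rot']
for d in(-70,-110):
  for e in(-95,95):print(d,e,(proj('scene',p+R[:,0]*d+R[:,1]*e)-(270,170))*6,(proj('top',p+R[:,0]*d+R[:,1]*e)-(300,130))*6)
for z in (192,155):
  q=leaf(.56,22,32,z)[0];print(q,(proj('scene',q)-(270,170))*6)
  q=leaf(.56,0,0,z)[0];print(q,(proj('scene',q)-(270,170))*6)
```

```text
-70 -95 [229.75 173.94] [209.4  457.12]
-70 95 [352.87 492.94] [381.31 139.01]
-110 -95 [228.64 138.59] [213.01 450.42]
-110 95 [355.05 464.17] [390.77 121.47]
[504.56 -22.66 192.  ] [176.82 301.41]
[539.28 -40.05 192.  ] [204.12 363.56]
[504.56 -22.66 155.  ] [178.88 329.87]
[539.28 -40.05 155.  ] [205.58 390.9 ]
```

Run:
```python
from h import *
rows([leaf(.56,20,70,155),leaf(.56,55,55,150)])
```

```text
{"slide":[0.05, -8.0, 2.47],"yaw":0.546}
{"slide":[0.54, -8.53, 6.24],"yaw":0.546}
```

step_arm:
  increments:
    - {"slide": [0, -4, 0], "yaw": 0.15}
    - {"slide": [0, -8, 1.5], "yaw": 0.3}
    - {"slide": [0, -8.8, 3.5], "yaw": 0.45}
    - {"slide": [0.5, -8.5, 6.2], "yaw": 0.546}
    - {"slide": [0.5, -8.5, 6.2], "yaw": 0.546}
    - {"slide": [0.5, -8.5, 6.2], "yaw": 0.546}

```text
t: 5.5
position: [465.5, -18.6, 150.3]
tool_rot: [[-0.001, 0.483, -0.876], [0.005, -0.876, -0.483], [-1.0, -0.005, -0.001]]
wrist_force: [-0.2, 0.6, -0.4]
opening: 0.007
```

Run:
```python
from h import *
show()
rows([leaf(.56,48,b,150) for b in (45,35,25,20)])
```

```text
t 5.5 pos [465.47 -18.65 150.3 ] x [-0.  0. -1.] z [-0.88 -0.48 -0.  ] F [-0.23  0.62 -0.38] q [ 0.62 -0.03 -0.61  1.92 -0.02  1.25 -1.06] op 0.006759651906080264
{"slide":[0.03, 0.94, -0.63],"yaw":-0.0}
{"slide":[0.02, 1.94, -0.63],"yaw":-0.0}
{"slide":[0.02, 2.94, -0.63],"yaw":-0.0}
{"slide":[0.01, 3.44, -0.63],"yaw":-0.0}
```

step_arm:
  increments:
    - {"slide": [0, 0.9, -0.6], "yaw": 0}
    - {"slide": [0, 1.9, -0.6], "yaw": 0}
    - {"slide": [0, 2.9, -0.6], "yaw": 0}
    - {"slide": [0, 2.9, -0.6], "yaw": 0}

```text
t: 6.0
position: [485.0, -42.1, 149.9]
tool_rot: [[-0.002, 0.481, -0.876], [0.005, -0.876, -0.481], [-1.0, -0.005, -0.001]]
wrist_force: [-0.3, 0.5, -0.4]
opening: 0.004
```

step_arm:
  increments:
    - {"slide": [0, 0.5, 0], "yaw": 0}
    - {"slide": [0, 0.7, 0], "yaw": 0}
    - {"slide": [0, 0.7, 0], "yaw": 0}

```text
t: 6.38
position: [488.4, -48.3, 149.9]
tool_rot: [[-0.002, 0.481, -0.877], [0.005, -0.877, -0.481], [-1.0, -0.005, -0.001]]
wrist_force: [0.3, 0.2, 0.5]
opening: 0.004
```

Run:
```python
from h import *
show()
im=capture('scene');cv2.imwrite('pics/sc5.png',cv2.resize(im[170:270,250:350,::-1],None,fx=6,fy=6,interpolation=cv2.INTER_CUBIC))
im=capture('top');cv2.imwrite('pics/top5.png',cv2.resize(im[130:260,300:400,::-1],None,fx=4.5,fy=4.5,interpolation=cv2.INTER_CUBIC))
```

```text
t 6.375 pos [488.4  -48.29 149.94] x [-0.    0.01 -1.  ] z [-0.88 -0.48 -0.  ] F [0.28 0.24 0.55] q [ 0.63  0.03 -0.59  1.87  0.01  1.25 -1.03] op 0.004406913564050796
```

View pics/sc5.png

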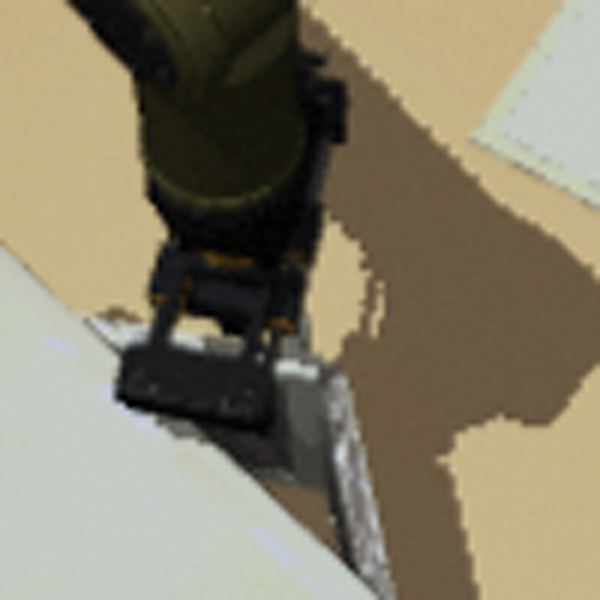

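View pics/top5.png

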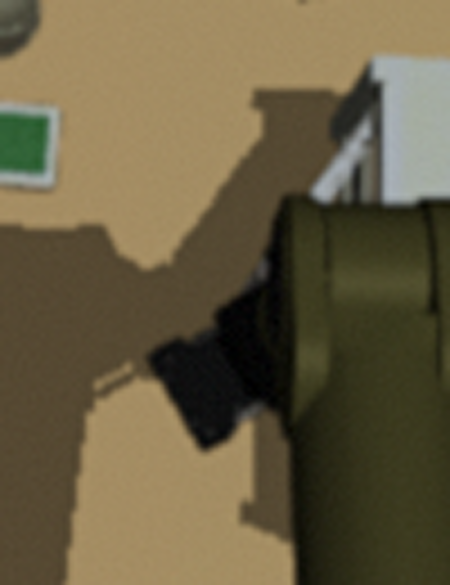

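step_arm:
  increments:
    - {"slide": [0, 0.3, -0.4], "yaw": 0}
    - {"slide": [0, 0.3, -0.8], "yaw": 0}
    - {"slide": [0, 0.3, -1.0], "yaw": 0}

```text
t: 6.85
position: [498.8, -45.5, 149.9]
tool_rot: [[-0.002, 0.482, -0.876], [0.006, -0.876, -0.482], [-1.0, -0.006, -0.001]]
wrist_force: [0.2, 0.4, -0.1]
opening: 0.007
```

step_arm:
  increments:
    - {"slide": [0, 0, -0.4], "yaw": 0}
    - {"slide": [0, 0, -0.8], "yaw": 0}
    - {"slide": [0, 0, -1.0], "yaw": 0}

```text
t: 7.22
position: [507.4, -40.3, 149.7]
tool_rot: [[-0.003, 0.482, -0.876], [0.006, -0.876, -0.482], [-1.0, -0.007, -0.001]]
wrist_force: [-2.7, 0.3, -0.3]
opening: 0.006
```

```bash
cat >> h.py <<'E'
def leafinv(p,th):
    F,_=leaf(th,0,0,0); u=leaf(th,1,0,0)[0]-F; n=leaf(th,0,1,0)[0]-F; d=np.array([p[0],p[1],0])-F
    return d@u,d@n
E
python3 - <<'E'
from h import *
show();print(leafinv(read_state()['position'],.56))
im=capture('scene');cv2.imwrite('pics/sc6.png',cv2.resize(im[170:270,250:350,::-1],None,fx=6,fy=6,interpolation=cv2.INTER_CUBIC))
E
```

```text
t 7.225 pos [507.44 -40.25 149.68] x [-0.    0.01 -1.  ] z [-0.88 -0.48 -0.  ] F [-2.68  0.33 -0.32] q [ 0.61  0.08 -0.6   1.83  0.04  1.25 -1.07] op 0.005595850599353704
(np.float64(27.975589298118408), np.float64(15.203965724443297))
```

View pics/sc6.png

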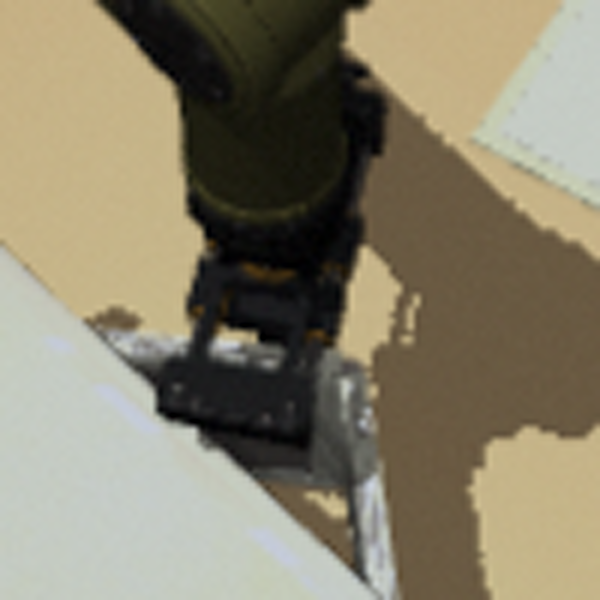

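Run:
```python
from h import *
p=read_state()['position']
for t in(.56,.6,.65,.7,.75): print(t,leafinv(p,t))
rows([leaf(t,36,12,150) for t in(.65,.7,.8,.9,1.0,1.1,1.2,1.3,1.4,1.45,1.5)])
```

```text
0.56 (np.float64(27.735703883721673), np.float64(15.279443774175599))
0.6 (np.float64(32.94562393453732), np.float64(13.969069783499139))
0.65 (np.float64(39.762406315996586), np.float64(13.295583561365072))
0.7 (np.float64(46.79645942312931), np.float64(13.729492778328115))
0.75 (np.float64(53.91474708739252), np.float64(15.295627354723763))
{"slide":[-0.03, 0.09, -0.39],"yaw":-0.091}
{"slide":[-0.03, 0.02, -1.09],"yaw":-0.141}
{"slide":[-0.03, -0.01, -2.57],"yaw":-0.241}
{"slide":[-0.03, 0.11, -4.12],"yaw":-0.341}
{"slide":[-0.03, 0.39, -5.72],"yaw":-0.441}
{"slide":[-0.03, 0.83, -7.36],"yaw":-0.541}
{"slide":[-0.03, 1.41, -9.03],"yaw":-0.641}
{"slide":[-0.03, 2.14, -10.7],"yaw":-0.741}
{"slide":[-0.04, 3.0, -12.36],"yaw":-0.841}
{"slide":[-0.04, 3.48, -13.18],"yaw":-0.891}
{"slide":[-0.04, 3.99, -13.99],"yaw":-0.941}
```

step_arm:
  increments:
    - {"slide": [0, 0.1, -0.5], "yaw": -0.09}
    - {"slide": [0, 0.05, -1.1], "yaw": -0.14}
    - {"slide": [0, 0.05, -1.8], "yaw": -0.19}
    - {"slide": [0, 0.05, -2.6], "yaw": -0.24}
    - {"slide": [0, 0.1, -3.3], "yaw": -0.29}
    - {"slide": [0, 0.15, -4.1], "yaw": -0.34}
    - {"slide": [0, 0.25, -4.9], "yaw": -0.39}
    - {"slide": [0, 0.25, -4.9], "yaw": -0.39}

```text
t: 8.28
position: [552.7, -18.2, 149.8]
tool_rot: [[-0.001, 0.78, -0.626], [0.007, -0.626, -0.78], [-1.0, -0.006, -0.005]]
wrist_force: [0.6, -2.0, 0.2]
opening: 0.004
```

Run:
```python
from h import *
show()
p=read_state()['position']
for t in(.8,.85,.9,.95,1): print(t,leafinv(p,t))
rows([leaf(t,36,12,150) for t in(.95,1.0,1.1,1.2,1.3,1.4,1.45,1.5)])
im=capture('scene');cv2.imwrite('pics/sc7.png',cv2.resize(im[170:270,250:350,::-1],None,fx=6,fy=6,interpolation=cv2.INTER_CUBIC))
```

```text
t 8.275 pos [552.66 -18.22 149.8 ] x [-0.    0.01 -1.  ] z [-0.63 -0.78 -0.  ] F [ 0.6  -2.03  0.22] q [ 0.57  0.19 -0.65  1.73  0.11  1.27 -0.78] op 0.004483678198341306
0.8 (np.float64(13.04277398692641), np.float64(3.5602503464103257))
0.85 (np.float64(20.704865228233967), np.float64(5.029302413628848))
0.9 (np.float64(28.16268335038648), np.float64(7.659682986511978))
0.95 (np.float64(35.28115530323731), np.float64(11.42372611109349))
1 (np.float64(41.92874352607824), np.float64(16.279413793255888))
{"slide":[-0.02, -0.06, 0.07],"yaw":-0.0}
{"slide":[-0.02, 0.4, -0.61],"yaw":-0.05}
{"slide":[-0.02, 1.42, -1.97],"yaw":-0.15}
{"slide":[-0.02, 2.6, -3.28],"yaw":-0.25}
{"slide":[-0.02, 3.91, -4.55],"yaw":-0.35}
{"slide":[-0.02, 5.34, -5.76],"yaw":-0.45}
{"slide":[-0.02, 6.09, -6.34],"yaw":-0.5}
{"slide":[-0.02, 6.88, -6.89],"yaw":-0.55}
```

View pics/sc7.png

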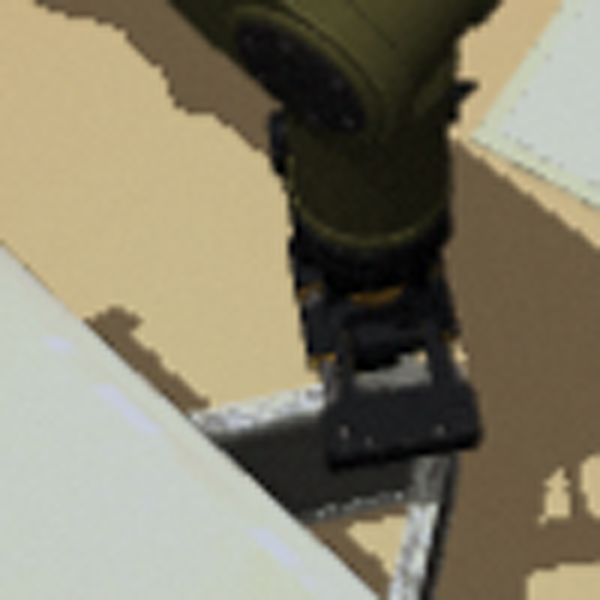

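Door is following the tool; the lead leaf top edge now runs (190,420)–(330,395) with the fold hidden under the gripper. Continue along the arc.

step_arm:
  increments:
    - {"slide": [0, 0.4, -0.6], "yaw": -0.05}
    - {"slide": [0, 0.9, -1.3], "yaw": -0.1}
    - {"slide": [0, 1.4, -2], "yaw": -0.15}
    - {"slide": [0, 2, -2.6], "yaw": -0.2}
    - {"slide": [0, 2.6, -3.3], "yaw": -0.25}
    - {"slide": [0, 3.2, -3.9], "yaw": -0.3}
    - {"slide": [0, 3.9, -4.6], "yaw": -0.35}
    - {"slide": [0, 4.6, -5.2], "yaw": -0.4}

```text
t: 9.32
position: [621.1, -11.1, 149.7]
tool_rot: [[-0.003, 0.962, -0.274], [0.002, -0.274, -0.962], [-1.0, -0.003, -0.001]]
wrist_force: [-1.2, -9.9, 1.2]
opening: 0.003
```

Run:
```python
from h import *
show()
p=read_state()['position']
for t in(1.3,1.35,1.4): print(t,leafinv(p,t))
rows([leaf(t,36,12,150) for t in(1.35,1.4,1.43,1.45,1.5)])
```

```text
t 9.325 pos [621.07 -11.07 149.7 ] x [-0.  0. -1.] z [-0.27 -0.96 -0.  ] F [-1.19 -9.88  1.21] q [ 0.52  0.36 -0.68  1.56  0.23  1.31 -0.47] op 0.0031898891141981262
1.3 (np.float64(36.63883974807007), np.float64(1.8202363884904944))
1.35 (np.float64(40.05548832630906), np.float64(10.703944787490608))
1.4 (np.float64(42.30180912946952), np.float64(20.066816694676042))
{"slide":[-0.03, -0.13, -0.41],"yaw":-0.001}
{"slide":[-0.03, 0.77, -0.67],"yaw":-0.051}
{"slide":[-0.03, 1.32, -0.82],"yaw":-0.081}
{"slide":[-0.03, 1.69, -0.91],"yaw":-0.101}
{"slide":[-0.04, 2.63, -1.12],"yaw":-0.151}
```

step_arm:
  increments:
    - {"slide": [0, 0.4, -0.1], "yaw": 0}
    - {"slide": [0, 0.8, -0.2], "yaw": -0.05}
    - {"slide": [0, 1.2, -0.3], "yaw": -0.08}
    - {"slide": [0, 1.6, -0.4], "yaw": -0.1}
    - {"slide": [0, 2.0, -0.5], "yaw": -0.1}

```text
t: 9.95
position: [631.0, -12.8, 149.0]
tool_rot: [[-0.027, 0.984, -0.177], [-0.002, -0.177, -0.984], [-1.0, -0.026, 0.006]]
wrist_force: [-34.0, -5.3, 19.1]
opening: 0.004
```

Run:
```python
from h import *
show()
p=read_state()['position']
for t in(1.35,1.4,1.43): print(t,leafinv(p,t))
rows([leaf(t,36,12,150) for t in(1.4,1.43,1.45,1.5)])
im=capture('scene');cv2.imwrite('pics/sc8.png',cv2.resize(im[170:300,240:370,::-1],None,fx=4.5,fy=4.5,interpolation=cv2.INTER_CUBIC))
```

```text
t 9.95 pos [630.97 -12.8  149.  ] x [-0.03 -0.   -1.  ] z [-0.18 -0.98  0.01] F [-33.97  -5.34  19.08] q [ 0.51  0.4  -0.69  1.51  0.26  1.35 -0.38] op 0.004275040101590539
1.35 (np.float64(39.0174187529711), np.float64(0.6996941782927418))
1.4 (np.float64(41.765041007413586), np.float64(10.023186938762185))
1.43 (np.float64(42.830873901829484), np.float64(15.804311708483327))
{"slide":[-0.1, -0.17, -0.58],"yaw":0.049}
{"slide":[-0.11, 0.39, -0.68],"yaw":0.019}
{"slide":[-0.13, 0.77, -0.73],"yaw":-0.001}
{"slide":[-0.15, 1.72, -0.85],"yaw":-0.051}
```

View pics/sc8.png

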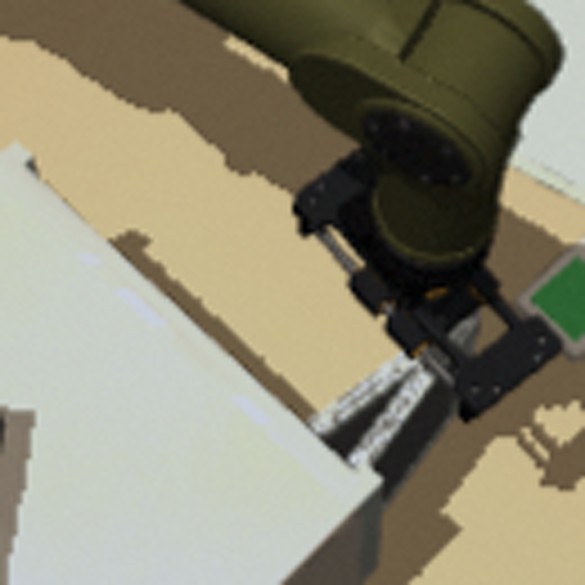

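step_arm:
  increments:
    - {"slide": [0, -1, 0], "yaw": 0}
    - {"slide": [0, -4, 0.3], "yaw": 0}
    - {"slide": [0, -8, 0], "yaw": 0}
    - {"slide": [-5, -12, -3], "yaw": 0}
    - {"slide": [-10, -12, -6], "yaw": 0}
    - {"slide": [-15, -12, -9], "yaw": 0}
    - {"slide": [-15, -12, -9], "yaw": 0}

```text
t: 10.88
position: [534.6, 103.7, 306.4]
tool_rot: [[-0.019, 0.985, -0.169], [0.003, -0.169, -0.986], [-1.0, -0.019, 0.0]]
wrist_force: [0.3, 0.4, -0.8]
opening: 0.006
```

Run:
```python
from h import *
show()
im=capture('scene');cv2.imwrite('pics/sc9.png',cv2.resize(im[170:300,240:370,::-1],None,fx=4.5,fy=4.5,interpolation=cv2.INTER_CUBIC))
im=capture('top');cv2.imwrite('pics/top9.png',cv2.resize(im[100:280,250:500,::-1],None,fx=3,fy=3,interpolation=cv2.INTER_CUBIC))
```

```text
t 10.875 pos [534.57 103.69 306.39] x [-0.02  0.   -1.  ] z [-0.17 -0.99  0.  ] F [ 0.34  0.42 -0.77] q [ 0.5   0.14 -0.82  1.48  0.1   1.58 -0.48] op 0.0059761206206635905
```

View pics/sc9.png

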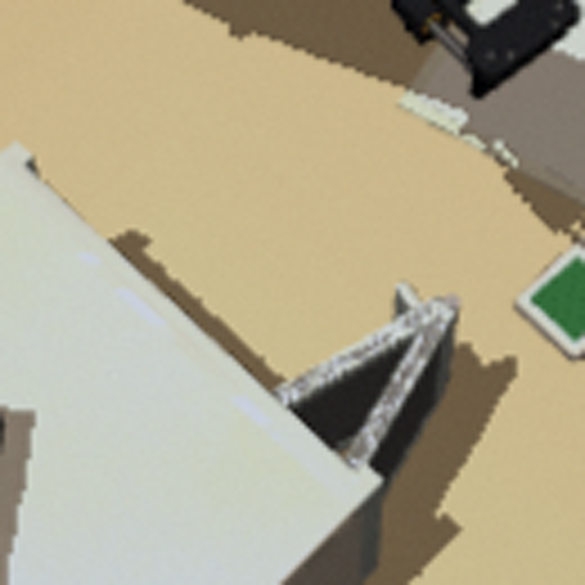

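View pics/top9.png

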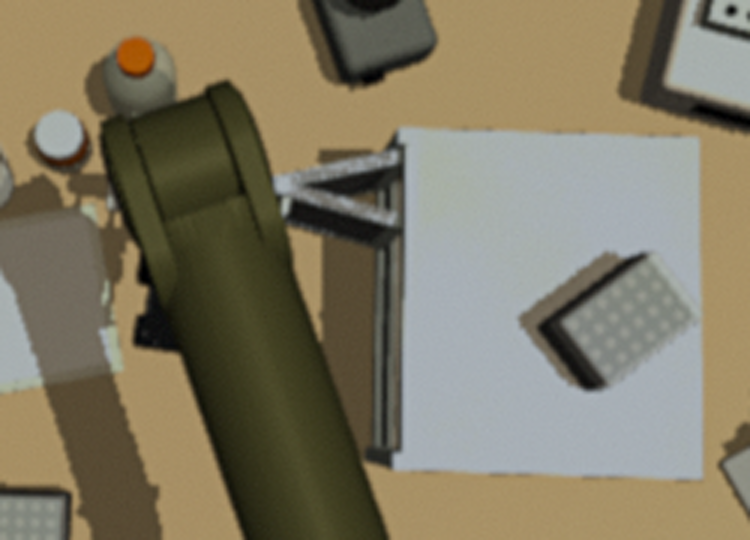

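Run:
```python
from h import *
print(leaf(1.36,60,60,150),leaf(1.43,55,14,150))
rows([(leaf(1.36,60,60,306)[0],None),(leaf(1.36,60,60,150)[0],None),(leaf(1.36,55,30,150)[0],None),(leaf(1.43,55,14,150)[0],None)])
```

```text
(array([570.18, -17.28, 150.  ]), np.float64(74.72515564096199)) (array([630.37, -25.09, 150.  ]), np.float64(78.73586020687772))
{"slide":[-0.53, 5.68, 10.79],"yaw":0.0}
{"slide":[15.07, 6.09, 10.71],"yaw":0.0}
{"slide":[14.99, 9.13, 10.49],"yaw":0.0}
{"slide":[14.91, 12.15, 10.43],"yaw":0.0}
```

step_arm:
  increments:
    - {"slide": [0, 2.5, 5], "yaw": 0}
    - {"slide": [1, 5.3, 10], "yaw": 0}
    - {"slide": [6, 6, 10.7], "yaw": 0}
    - {"slide": [11, 6, 10.7], "yaw": 0}
    - {"slide": [15, 6, 10.7], "yaw": 0}
    - {"slide": [15, 6, 10.7], "yaw": 0}
    - {"slide": [15, 8, 10.5], "yaw": 0}
    - {"slide": [15, 9, 10.5], "yaw": 0}

```text
t: 11.98
position: [600.5, -20.6, 151.2]
tool_rot: [[-0.025, 0.984, -0.175], [0.0, -0.175, -0.985], [-1.0, -0.025, 0.004]]
wrist_force: [0.2, 0.4, -0.3]
opening: 0.007
```

Run:
```python
from h import *
show();print(leafinv(read_state()['position'],1.36))
rows([(leaf(1.43,b,14,150)[0],None) for b in (50,55)])
```

```text
t 11.975 pos [600.52 -20.58 151.17] x [-0.03  0.   -1.  ] z [-0.17 -0.98  0.  ] F [ 0.16  0.38 -0.35] q [ 0.57  0.34 -0.71  1.58  0.22  1.33 -0.35] op 0.007184180406388112
(np.float64(55.18841567728141), np.float64(29.861403096276355))
{"slide":[0.04, 3.03, -0.58],"yaw":0.0}
{"slide":[0.04, 3.02, -0.08],"yaw":0.0}
```

step_arm:
  increments:
    - {"slide": [0, 0.8, -0.1], "yaw": 0}
    - {"slide": [0, 1.6, -0.1], "yaw": 0}
    - {"slide": [0, 2.2, -0.1], "yaw": 0}
    - {"slide": [0, 2.7, -0.1], "yaw": 0}
    - {"slide": [0, 2.9, -0.1], "yaw": 0}

```text
t: 12.6
position: [628.0, -24.3, 150.4]
tool_rot: [[-0.028, 0.984, -0.175], [0.0, -0.175, -0.985], [-1.0, -0.028, 0.005]]
wrist_force: [-5.9, 1.0, 4.4]
opening: 0.011
```

Run:
```python
from h import *
show();print(leafinv(read_state()['position'],1.43),leafinv(read_state()['position'],1.40))
```

```text
t 12.6 pos [627.98 -24.31 150.43] x [-0.03  0.   -1.  ] z [-0.17 -0.98  0.  ] F [-5.94  1.05  4.44] q [ 0.54  0.4  -0.7   1.51  0.26  1.36 -0.36] op 0.010994647402365262
(np.float64(54.707694824517446), np.float64(16.496777610129925)) (np.float64(53.65728862261003), np.float64(10.35909006973155))
```

Push on until the stop is felt.

step_arm:
  increments:
    - {"slide": [0, 0.4, 0], "yaw": 0}
    - {"slide": [0, 0.7, 0], "yaw": 0}
    - {"slide": [0, 0.7, 0], "yaw": 0}

```text
t: 12.98
position: [627.8, -24.3, 150.5]
tool_rot: [[-0.043, 0.984, -0.173], [-0.0, -0.173, -0.985], [-0.999, -0.043, 0.008]]
wrist_force: [-20.2, 1.0, 12.0]
opening: 0.003
```

Run:
```python
from h import *
show();print(leafinv(read_state()['position'],1.43),leafinv(read_state()['position'],1.40))
```

```text
t 12.975 pos [627.77 -24.34 150.49] x [-0.04 -0.   -1.  ] z [-0.17 -0.98  0.01] F [-20.2    0.95  12.02] q [ 0.53  0.41 -0.7   1.49  0.26  1.37 -0.36] op 0.0025625047797698283
(np.float64(54.77013132849776), np.float64(16.694172952558848)) (np.float64(53.72561800430452), np.float64(10.554523776750484))
```

step_arm:
  increments:
    - {"slide": [0, -0.5, 0.1], "yaw": 0}
    - {"slide": [0, -2, 0.2], "yaw": 0}
    - {"slide": [0, -5, 0], "yaw": 0}
    - {"slide": [0, -9, -1], "yaw": 0}
    - {"slide": [-5, -12, -4], "yaw": 0}
    - {"slide": [-11, -12, -9], "yaw": 0}
    - {"slide": [-17, -12, -13], "yaw": 0}
    - {"slide": [-17, -12, -13], "yaw": 0}

```text
t: 13.98
position: [540.9, 127.3, 328.1]
tool_rot: [[-0.037, 0.985, -0.171], [0.001, -0.171, -0.985], [-0.999, -0.037, 0.005]]
wrist_force: [-0.2, 0.4, 0.1]
opening: 0.008
```

Run:
```python
from h import *
show()
im=capture('scene');cv2.imwrite('pics/sc10.png',cv2.resize(im[170:300,240:370,::-1],None,fx=4.5,fy=4.5,interpolation=cv2.INTER_CUBIC))
im=capture('top');cv2.imwrite('pics/top10.png',cv2.resize(im[130:270,300:420,::-1],None,fx=4.2,fy=4.2,interpolation=cv2.INTER_CUBIC))
```

```text
t 13.975 pos [540.89 127.29 328.07] x [-0.04  0.   -1.  ] z [-0.17 -0.99  0.01] F [-0.15  0.39  0.09] q [ 0.45  0.2  -0.85  1.39  0.13  1.65 -0.55] op 0.0076398316730504935
```

View pics/sc10.png

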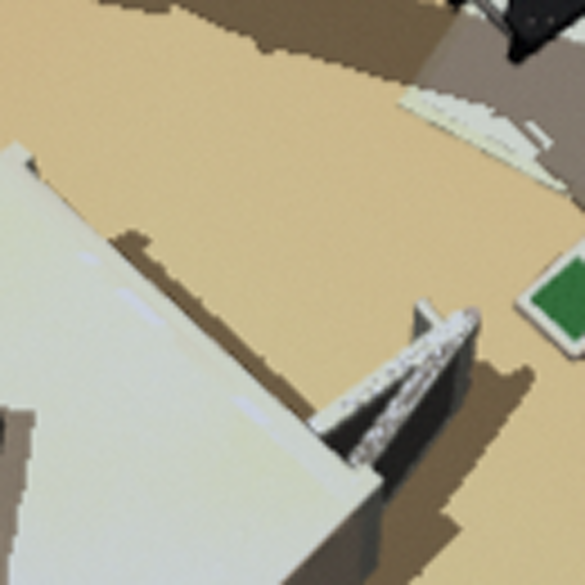

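View pics/top10.png

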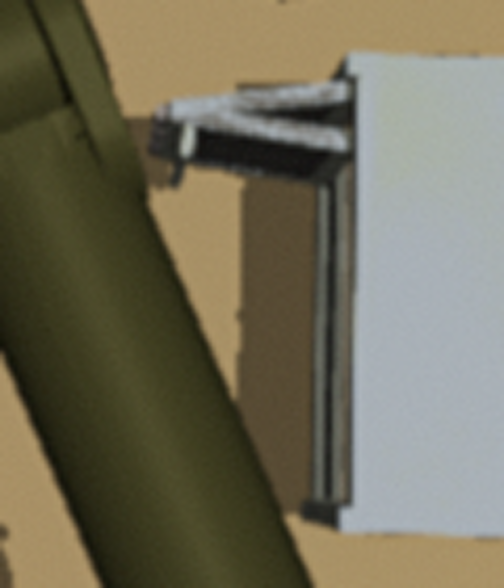

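Run:
```python
from h import *
rows([((560,60,420),None),((560,-120,420),None),((500,-300,420),None),((370,-450,420),None),((200,-560,420),None),((0,-600,420),None)])
```

```text
{"slide":[-9.34, 2.66, 6.36],"yaw":0.0}
{"slide":[-9.37, 5.72, 24.1],"yaw":0.0}
{"slide":[-9.18, 2.87, 42.86],"yaw":0.0}
{"slide":[-8.72, -7.39, 59.84],"yaw":0.0}
{"slide":[-8.11, -22.26, 73.57],"yaw":0.0}
{"slide":[-7.37, -41.28, 80.9],"yaw":0.0}
```

step_arm:
  increments:
    - {"slide": [-5, 1.5, 3], "yaw": 0}
    - {"slide": [-9.3, 3, 7], "yaw": 0}
    - {"slide": [-9.3, 4, 13], "yaw": 0}
    - {"slide": [-9.3, 5, 19], "yaw": 0}
    - {"slide": [-9.3, 5.5, 25], "yaw": 0}
    - {"slide": [-9.3, 5, 31], "yaw": 0}
    - {"slide": [-9.3, 4, 37], "yaw": 0}
    - {"slide": [-9.2, 2.8, 43], "yaw": 0}

```text
t: 15.08
position: [497.1, -304.7, 418.6]
tool_rot: [[-0.039, 0.984, -0.172], [0.001, -0.172, -0.985], [-0.999, -0.039, 0.005]]
wrist_force: [0.3, -0.6, 0.2]
opening: 0.003
```

Run:
```python
from h import *
show()
rows([((500,-300,420),None),((370,-450,420),None),((200,-560,420),None),((0,-600,420),None)])
```

```text
t 15.075 pos [ 497.15 -304.72  418.55] x [-0.04  0.   -1.  ] z [-0.17 -0.99  0.01] F [ 0.26 -0.58  0.19] q [ 0.96  0.26 -0.62  1.12  0.17  1.85  0.22] op 0.0034258954893104997
{"slide":[-0.15, 0.19, -0.51],"yaw":0.0}
{"slide":[0.33, -10.03, 16.5],"yaw":0.0}
{"slide":[0.98, -24.87, 30.25],"yaw":0.0}
{"slide":[1.76, -43.87, 37.63],"yaw":0.0}
```

step_arm:
  increments:
    - {"slide": [0.1, -3.5, 5.2], "yaw": 0}
    - {"slide": [0.2, -7, 10.3], "yaw": 0}
    - {"slide": [0.3, -10.5, 15.5], "yaw": 0}
    - {"slide": [0.5, -15, 20], "yaw": 0}
    - {"slide": [0.7, -19.5, 24.5], "yaw": 0}
    - {"slide": [0.9, -24, 28.5], "yaw": 0}
    - {"slide": [1.2, -29.5, 31], "yaw": 0}
    - {"slide": [1.4, -35, 34], "yaw": 0}

```text
t: 16.08
position: [91.1, -579.5, 418.2]
tool_rot: [[-0.04, 0.984, -0.174], [0.003, -0.174, -0.985], [-0.999, -0.04, 0.004]]
wrist_force: [-0.5, -1.0, 0.1]
opening: 0.003
```

Run:
```python
from h import *
show()
rows([((0,-600,420),None)])
```

```text
t 16.075 pos [  91.13 -579.51  418.25] x [-0.04  0.   -1.  ] z [-0.17 -0.98  0.  ] F [-0.47 -0.98  0.14] q [ 1.59  0.21 -0.32  1.15  0.11  1.81  1.13] op 0.0030957061999806737
{"slide":[0.19, -8.62, 3.6],"yaw":0.0}
```

step_arm:
  increments:
    - {"slide": [-6, -4, 2], "yaw": 0}
    - {"slide": [-12, -8, 4], "yaw": 0}
    - {"slide": [-18, -11, 4], "yaw": 0}
    - {"slide": [-24, -11, 4], "yaw": 0}
    - {"slide": [-30, -11, 4], "yaw": 0}
    - {"slide": [-30, -11, 4], "yaw": 0}

```text
t: 16.82
position: [-11.5, -581.9, 570.7]
tool_rot: [[-0.044, 0.984, -0.174], [-0.072, -0.177, -0.982], [-0.996, -0.031, 0.078]]
wrist_force: [0.4, -0.4, 0.1]
opening: 0.006
```

Run:
```python
from h import *
show()
```

```text
t 16.825 pos [ -11.45 -581.92  570.74] x [-0.04 -0.07 -1.  ] z [-0.17 -0.98  0.08] F [ 0.42 -0.4   0.05] q [ 1.24  0.26  0.42  0.78 -0.07  2.05  1.43] op 0.006028390276948803
```

step_arm:
  increments:
    - {"slide": [-30, 0, 0], "yaw": 0}
    - {"slide": [-30, 0, 0], "yaw": 0}
    - {"slide": [-30, 0, 0], "yaw": 0}

```text
t: 17.2
position: [-8.4, -555.9, 614.2]
tool_rot: [[-0.047, 0.984, -0.171], [-0.148, -0.176, -0.973], [-0.988, -0.02, 0.153]]
wrist_force: [0.6, -1.2, -0.3]
opening: 0.004
```

step_arm:
  increments:
    - {"slide": [-30, 0, 0], "yaw": 0}
    - {"slide": [-30, 0, 0], "yaw": 0}
    - {"slide": [-30, 0, 0], "yaw": 0}

```text
t: 17.58
position: [-6.1, -526.9, 655.3]
tool_rot: [[-0.049, 0.985, -0.168], [-0.222, -0.175, -0.959], [-0.974, -0.009, 0.227]]
wrist_force: [0.6, -0.1, -0.4]
opening: 0.004
```

Run:
```python
from h import *
show()
```

```text
t 17.575 pos [  -6.11 -526.94  655.31] x [-0.05 -0.22 -0.97] z [-0.17 -0.96  0.23] F [ 0.56 -0.08 -0.39] q [ 0.79  0.11  0.86  0.79 -0.06  2.05  1.43] op 0.004233185241412646
```

step_arm:
  increments:
    - {"slide": [-40, 0, 15], "yaw": 0}
    - {"slide": [-40, 0, 15], "yaw": 0}
    - {"slide": [-40, 0, 15], "yaw": 0}

```text
t: 17.95
position: [-13.1, -542.1, 691.4]
tool_rot: [[-0.052, 0.985, -0.165], [-0.297, -0.172, -0.939], [-0.954, 0.0, 0.301]]
wrist_force: [-0.1, 0.6, -0.5]
opening: 0.001
```

step_arm:
  increments:
    - {"slide": [-40, 0, 25], "yaw": 0}
    - {"slide": [-40, 0, 25], "yaw": 0}
    - {"slide": [-40, 0, 25], "yaw": 0}

```text
t: 18.32
position: [-24.6, -569.5, 723.8]
tool_rot: [[-0.056, 0.985, -0.161], [-0.367, -0.171, -0.914], [-0.928, 0.008, 0.371]]
wrist_force: [0.7, 0.4, -0.1]
opening: 0.003
```

Run:
```python
from h import *
show()
```

```text
t 18.325 pos [ -24.64 -569.47  723.84] x [-0.06 -0.37 -0.93] z [-0.16 -0.91  0.37] F [ 0.72  0.39 -0.08] q [ 1.19  0.19  0.53  0.54 -0.1   2.05  1.46] op 0.0030166453180756675
```

step_arm:
  increments:
    - {"slide": [-40, -2, 20], "yaw": 0}
    - {"slide": [-40, -2, 20], "yaw": 0}
    - {"slide": [-40, -2, 20], "yaw": 0}

```text
t: 18.7
position: [-38.1, -564.1, 760.5]
tool_rot: [[-0.061, 0.986, -0.158], [-0.435, -0.169, -0.885], [-0.899, 0.014, 0.439]]
wrist_force: [0.3, 1.2, 0.1]
opening: 0.005
```

step_arm:
  increments:
    - {"slide": [-40, -2, 10], "yaw": 0}
    - {"slide": [-40, -2, 10], "yaw": 0}
    - {"slide": [-40, -2, 10], "yaw": 0}

```text
t: 19.08
position: [-44.7, -519.6, 800.5]
tool_rot: [[-0.067, 0.986, -0.154], [-0.498, -0.166, -0.851], [-0.865, 0.02, 0.502]]
wrist_force: [-0.0, -0.4, 0.4]
opening: 0.008
```

step_arm:
  increments:
    - {"slide": [-40, -2, 10], "yaw": 0}
    - {"slide": [-40, -2, 10], "yaw": 0}
    - {"slide": [-40, -2, 10], "yaw": 0}

```text
t: 19.45
position: [-48.7, -486.7, 836.0]
tool_rot: [[-0.068, 0.987, -0.145], [-0.559, -0.158, -0.814], [-0.826, 0.026, 0.562]]
wrist_force: [0.9, -0.3, -0.0]
opening: 0.003
```

Run:
```python
from h import *
show()
```

```text
t 19.45 pos [ -48.71 -486.66  836.01] x [-0.07 -0.56 -0.83] z [-0.15 -0.81  0.56] F [ 0.92 -0.34 -0.01] q [0.69 0.03 0.96 0.48 0.01 2.05 1.48] op 0.0030502196980064233
```

step_arm:
  increments:
    - {"slide": [-40, 2, 15], "yaw": 0}
    - {"slide": [-40, 2, 15], "yaw": 0}
    - {"slide": [-40, 2, 15], "yaw": 0}

```text
t: 19.82
position: [-44.4, -469.0, 867.4]
tool_rot: [[-0.065, 0.989, -0.135], [-0.615, -0.147, -0.775], [-0.786, 0.033, 0.617]]
wrist_force: [-1.0, -0.1, -0.5]
opening: 0.008
```

step_arm:
  increments:
    - {"slide": [-40, 2, 20], "yaw": 0}
    - {"slide": [-40, 2, 20], "yaw": 0}
    - {"slide": [-40, 2, 20], "yaw": 0}

```text
t: 20.2
position: [-44.9, -446.7, 898.8]
tool_rot: [[-0.066, 0.989, -0.13], [-0.667, -0.141, -0.731], [-0.742, 0.039, 0.67]]
wrist_force: [-0.4, 0.1, -0.6]
opening: 0.005
```

Run:
```python
from h import *
show()
rows([((150,-450,700),None),((400,-250,560),None),((480,0,480),None),((480,100,400),None)])
```

```text
t 20.2 pos [ -44.93 -446.67  898.77] x [-0.07 -0.67 -0.74] z [-0.13 -0.73  0.67] F [-0.36  0.15 -0.57] q [ 1.52 -0.01  0.    0.36  0.11  2.05  1.46] op 0.004572893161307468
{"slide":[13.68, 18.56, -15.6],"yaw":0.0}
{"slide":[9.07, 39.94, -42.85],"yaw":0.0}
{"slide":[-2.22, 44.04, -67.53],"yaw":0.0}
{"slide":[-2.96, 42.32, -80.2],"yaw":0.0}
```

step_arm:
  increments:
    - {"slide": [4, 4, -4], "yaw": 0}
    - {"slide": [7, 8, -8], "yaw": 0}
    - {"slide": [10, 12, -11], "yaw": 0}
    - {"slide": [13, 16, -14], "yaw": 0}
    - {"slide": [13, 20, -18], "yaw": 0}
    - {"slide": [12, 24, -23], "yaw": 0}
    - {"slide": [11.5, 28, -28], "yaw": 0}
    - {"slide": [11, 32, -33], "yaw": 0}

```text
t: 21.2
position: [290.7, -340.4, 622.8]
tool_rot: [[-0.064, 0.99, -0.126], [-0.668, -0.137, -0.732], [-0.742, 0.037, 0.67]]
wrist_force: [0.1, -0.7, 0.2]
opening: 0.01
```

Run:
```python
from h import *
show()
rows([((400,-250,560),None),((480,0,480),None),((480,100,400),None)])
```

```text
t 21.2 pos [ 290.69 -340.39  622.82] x [-0.06 -0.67 -0.74] z [-0.13 -0.73  0.67] F [ 0.1  -0.73  0.22] q [ 0.46 -0.3  -0.21  1.41  0.69  1.81  0.35] op 0.009962451964014268
{"slide":[-2.08, 9.35, -12.2],"yaw":0.0}
{"slide":[-13.35, 13.55, -36.87],"yaw":0.0}
{"slide":[-14.1, 11.88, -49.54],"yaw":0.0}
```

step_arm:
  increments:
    - {"slide": [-1, 5, -6], "yaw": 0}
    - {"slide": [-2, 9, -11.5], "yaw": 0}
    - {"slide": [-4, 12, -17], "yaw": 0}
    - {"slide": [-6.5, 14, -22.5], "yaw": 0}
    - {"slide": [-9, 16, -28], "yaw": 0}
    - {"slide": [-11.5, 16, -33], "yaw": 0}
    - {"slide": [-13, 16, -38], "yaw": 0}
    - {"slide": [-13.5, 15, -43], "yaw": 0}

```text
t: 22.2
position: [498.2, -10.8, 466.6]
tool_rot: [[-0.066, 0.989, -0.13], [-0.668, -0.141, -0.731], [-0.741, 0.039, 0.67]]
wrist_force: [1.0, 0.7, 0.2]
opening: 0.001
```

Run:
```python
from h import *
show()
R=np.array(read_state()['tool_rot']);p=np.array(read_state()['position'])
g=cup(22,-28,68); 
print('handle',cup(22,-28,82))
for off in (150,60,0): 
   # TCP so that grasp pt (18.7 behind) shifted by off along -CX
   q=g+R[:,0]*16-off*CX; print(q); rows([(q,None)])
im=capture('scene');cv2.imwrite('pics/sc11.png',im[:,:,::-1])
```

```text
t 22.2 pos [498.24 -10.78 466.6 ] x [-0.07 -0.67 -0.74] z [-0.13 -0.73  0.67] F [0.97 0.73 0.17] q [-0.43  0.16 -0.08  1.3   0.68  2.05 -0.47] op 0.0014061952089568783
handle [ 481.32 -142.9    82.  ]
[488.63  -3.83  56.14]
{"slide":[30.02, -2.63, -27.89],"yaw":0.0}
[483.61 -93.69  56.14]
{"slide":[36.06, -1.87, -21.26],"yaw":0.0}
[ 480.26 -153.59   56.14]
{"slide":[40.08, -1.35, -16.84],"yaw":0.0}
```

View pics/sc11.png

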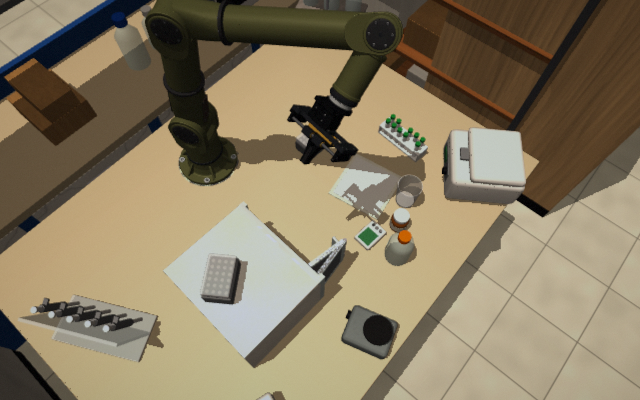

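step_arm:
  increments:
    - {"slide": [4.5, -0.4, -4.2], "yaw": 0}
    - {"slide": [9, -0.8, -8.4], "yaw": 0}
    - {"slide": [13.5, -1.2, -12.6], "yaw": 0}
    - {"slide": [18, -1.6, -16.8], "yaw": 0}
    - {"slide": [22.5, -2, -21], "yaw": 0}
    - {"slide": [27, -2.4, -25], "yaw": 0}
    - {"slide": [30, -2.6, -27.9], "yaw": 0}
    - {"slide": [30, -2.6, -27.9], "yaw": 0}
  grip: 0.3

```text
t: 23.25
position: [481.6, 9.3, 47.3]
tool_rot: [[-0.063, 0.993, -0.1], [-0.671, -0.116, -0.733], [-0.739, 0.021, 0.673]]
wrist_force: [0.1, 0.2, 0.5]
opening: 0.69
```

Run:
```python
from h import *
show()
R=np.array(read_state()['tool_rot']);p=np.array(read_state()['position'])
g=cup(22,-28,68)
for off in (100,50,20,0): rows([(g+R[:,0]*16-off*CX,None)])
im=capture('scene');cv2.imwrite('pics/sc12.png',cv2.resize(im[100:330,150:430,::-1],None,fx=2.6,fy=2.6,interpolation=cv2.INTER_CUBIC))
```

```text
t 23.25 pos [481.62   9.29  47.35] x [-0.06 -0.67 -0.74] z [-0.1  -0.73  0.67] F [0.1  0.23 0.54] q [-0.45  0.42 -0.12  1.86  0.62  1.42 -0.97] op 0.6900459297097568
{"slide":[3.55, 1.17, 5.17],"yaw":0.0}
{"slide":[6.92, 1.48, 8.86],"yaw":0.0}
{"slide":[8.94, 1.66, 11.07],"yaw":0.0}
{"slide":[10.28, 1.78, 12.54],"yaw":0.0}
```

View pics/sc12.png

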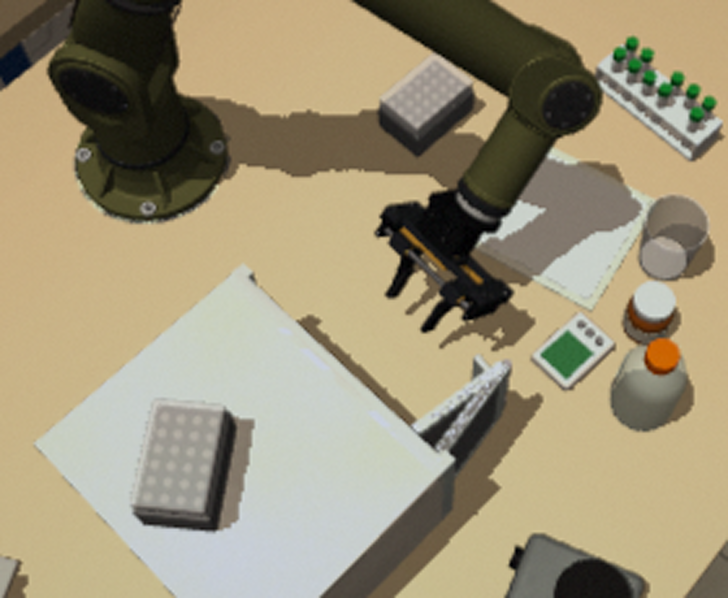

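step_arm:
  increments:
    - {"slide": [1.5, 0.8, 2.5], "yaw": 0}
    - {"slide": [3.5, 1.2, 5.2], "yaw": 0}
    - {"slide": [5.2, 1.3, 7], "yaw": 0}
    - {"slide": [6.9, 1.5, 8.9], "yaw": 0}
    - {"slide": [6.9, 1.5, 8.9], "yaw": 0}

```text
t: 23.92
position: [484.6, -105.7, 59.5]
tool_rot: [[-0.062, 0.992, -0.106], [-0.67, -0.12, -0.733], [-0.74, 0.026, 0.672]]
wrist_force: [-0.7, 1.6, -0.3]
opening: 0.699
```

Run:
```python
from h import *
show()
R=np.array(read_state()['tool_rot']);p=np.array(read_state()['position'])
print('grasp in cup',cupinv(p-R[:,0]*18.7))
g=cup(22,-28,68)
for off in (30,15,0): rows([(g+R[:,0]*16-off*CX,None)])
im=capture('top');cv2.imwrite('pics/top12.png',cv2.resize(im[120:280,280:420,::-1],None,fx=3.7,fy=3.7,interpolation=cv2.INTER_CUBIC))
```

```text
t 23.925 pos [ 484.62 -105.72   59.51] x [-0.06 -0.67 -0.74] z [-0.11 -0.73  0.67] F [-0.72  1.59 -0.31] q [-0.32  0.32 -0.05  1.96  0.69  1.31 -0.84] op 0.6991840778986413
grasp in cup [-27.89 -26.33  73.34]
{"slide":[1.47, -0.05, 1.12],"yaw":0.0}
{"slide":[2.48, 0.04, 2.22],"yaw":0.0}
{"slide":[3.48, 0.14, 3.33],"yaw":0.0}
```

View pics/top12.png

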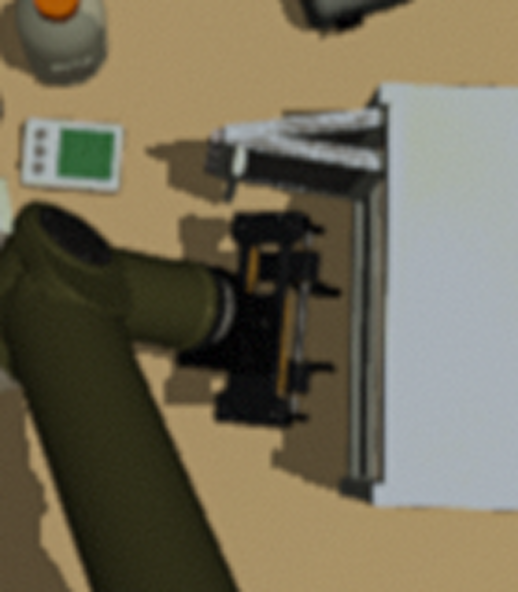

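step_arm:
  increments:
    - {"slide": [1, 0, 0.6], "yaw": 0}
    - {"slide": [2, 0, 1.6], "yaw": 0}
    - {"slide": [2.5, 0, 2.2], "yaw": 0}
    - {"slide": [3, 0.1, 2.8], "yaw": 0}
    - {"slide": [3, 0.1, 2.8], "yaw": 0}

```text
t: 24.6
position: [481.2, -145.3, 55.8]
tool_rot: [[-0.061, 0.993, -0.105], [-0.669, -0.119, -0.733], [-0.74, 0.026, 0.672]]
wrist_force: [0.6, 1.0, 0.1]
opening: 0.701
```

Run:
```python
from h import *
show()
R=np.array(read_state()['tool_rot']);p=np.array(read_state()['position'])
print('grasp in cup',cupinv(p-R[:,0]*18.7))
```

```text
t 24.6 pos [ 481.22 -145.33   55.83] x [-0.06 -0.67 -0.74] z [-0.11 -0.73  0.67] F [0.56 1.04 0.14] q [-0.28  0.3  -0.02  2.    0.72  1.26 -0.8 ] op 0.7006255288012266
grasp in cup [ 11.86 -27.53  69.67]
```

Another 10 mm in, then close.

step_arm:
  increments:
    - {"slide": [0.7, 0, 0.6], "yaw": 0}
    - {"slide": [0.8, 0, 0.8], "yaw": 0}
    - {"slide": [0.8, 0, 0.8], "yaw": 0}

```text
t: 24.98
position: [479.8, -156.7, 55.3]
tool_rot: [[-0.061, 0.993, -0.105], [-0.669, -0.119, -0.733], [-0.74, 0.026, 0.672]]
wrist_force: [0.3, -0.3, -0.3]
opening: 0.699
```

step_arm:
  increments:
    - {"slide": [0, 0, 0], "yaw": 0}
    - {"slide": [0, 0, 0], "yaw": 0}
    - {"slide": [0, 0, 0], "yaw": 0}
    - {"slide": [0, 0, 0], "yaw": 0}
    - {"slide": [0, 0, 0], "yaw": 0}
    - {"slide": [0, 0, 0], "yaw": 0}
  grip: 1
  newtons: 25

```text
t: 25.72
position: [479.8, -156.7, 55.3]
tool_rot: [[-0.061, 0.993, -0.106], [-0.669, -0.119, -0.733], [-0.74, 0.026, 0.672]]
wrist_force: [0.5, -0.5, -0.5]
opening: 0.105
```

Run:
```python
from h import *
show()
R=np.array(read_state()['tool_rot']);p=np.array(read_state()['position'])
print('grasp in cup',cupinv(p-R[:,0]*18.7), 'gap mm',read_state()['opening']*87)
for d in (25,50,100,150,200,215,222): rows([(p-d*CX,None)])
```

```text
t 25.725 pos [ 479.85 -156.7    55.33] x [-0.06 -0.67 -0.74] z [-0.11 -0.73  0.67] F [ 0.49 -0.46 -0.48] q [-0.26  0.29 -0.01  2.01  0.73  1.25 -0.79] op 0.10490823607393711
grasp in cup [ 23.3  -28.26  69.18] gap mm 9.127016538432528
{"slide":[-1.68, -0.16, -1.85],"yaw":0.0}
{"slide":[-3.36, -0.32, -3.69],"yaw":0.0}
{"slide":[-6.72, -0.63, -7.38],"yaw":0.0}
{"slide":[-10.08, -0.95, -11.07],"yaw":0.0}
{"slide":[-13.43, -1.27, -14.76],"yaw":0.0}
{"slide":[-14.44, -1.37, -15.87],"yaw":0.0}
{"slide":[-14.91, -1.41, -16.39],"yaw":0.0}
```

step_arm:
  increments:
    - {"slide": [0, 0, 0], "yaw": 0}
    - {"slide": [-0.8, -0.1, -0.9], "yaw": 0}
    - {"slide": [-1.7, -0.15, -1.85], "yaw": 0}
    - {"slide": [-3.3, -0.3, -3.7], "yaw": 0}

```text
t: 26.22
position: [482.7, -106.0, 54.9]
tool_rot: [[-0.061, 0.992, -0.106], [-0.669, -0.12, -0.733], [-0.74, 0.026, 0.672]]
wrist_force: [0.4, -0.9, 0.2]
opening: 0.007
```

Run:
```python
from h import *
show()
im=capture('top');cv2.imwrite('pics/top13.png',cv2.resize(im[120:280,280:420,::-1],None,fx=3.7,fy=3.7,interpolation=cv2.INTER_CUBIC))
R=np.array(read_state()['tool_rot']);p=np.array(read_state()['position'])
print('grasp in cup',cupinv(p-R[:,0]*18.7))
```

```text
t 26.225 pos [ 482.74 -106.05   54.91] x [-0.06 -0.67 -0.74] z [-0.11 -0.73  0.67] F [ 0.36 -0.9   0.25] q [-0.32  0.32 -0.05  1.97  0.69  1.31 -0.84] op 0.007293391548238464
grasp in cup [-32.5  -27.26  67.93]
```

View pics/top13.png

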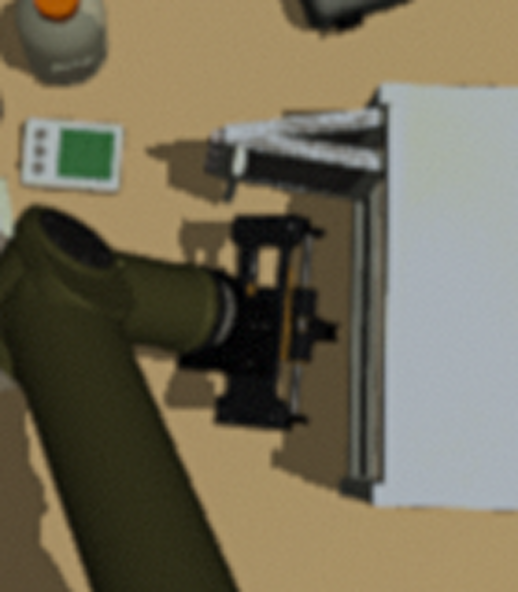

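Run:
```python
from h import *
im=capture('top');cv2.imwrite('pics/top14.png',cv2.resize(im[160:230,330:400,::-1],None,fx=8,fy=8,interpolation=cv2.INTER_CUBIC))
im=capture('scene');cv2.imwrite('pics/sc14.png',cv2.resize(im[170:260,260:350,::-1],None,fx=6.5,fy=6.5,interpolation=cv2.INTER_CUBIC))
s=read_state();p=np.array(s['position']);R=np.array(s['tool_rot'])
for d in (0,-19,-70): print(d,(proj('top',p+R[:,0]*d)-(330,160))*8,(proj('scene',p+R[:,0]*d)-(260,170))*6.5)
for x in(-12,0,12): print(x,(proj('top',cup(x,-28,20))-(330,160))*8,(proj('top',cup(x,-28,214))-(330,160))*8)
```

```text
0 [350.3  401.92] [130.82 519.46]
-19 [325.77 397.78] [147.13 493.75]
-70 [257.32 386.24] [191.84 423.31]
-12 [349.67 408.06] [420.28 373.6 ]
0 [376.12 408.92] [451.03 374.59]
12 [402.58 409.77] [481.77 375.59]
```

View pics/top14.png

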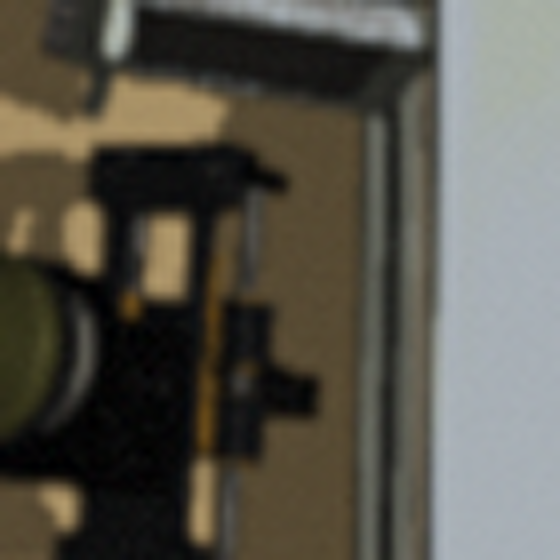

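View pics/sc14.png

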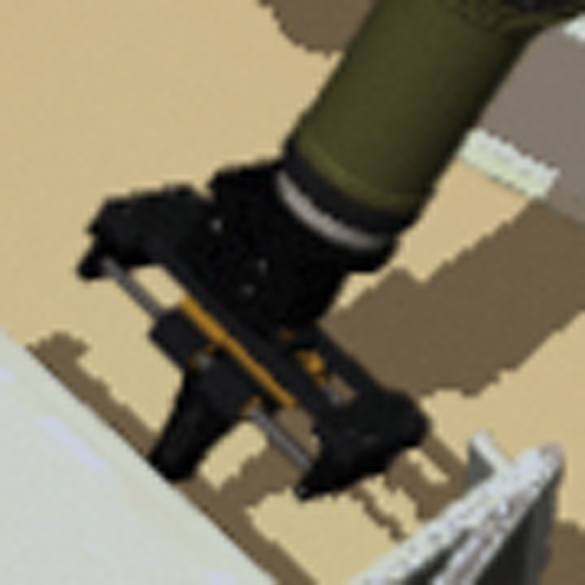

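step_arm:
  increments:
    - {"slide": [-2, -0.2, -2.2], "yaw": 0}
    - {"slide": [-4, -0.4, -4.4], "yaw": 0}
    - {"slide": [-5.4, -0.5, -6], "yaw": 0}
    - {"slide": [-5.4, -0.5, -6], "yaw": 0}
    - {"slide": [-5.4, -0.5, -6], "yaw": 0}

```text
t: 27.0
position: [487.7, -24.6, 54.2]
tool_rot: [[-0.059, 0.993, -0.103], [-0.67, -0.116, -0.733], [-0.74, 0.026, 0.672]]
wrist_force: [-0.7, 0.2, 0.6]
opening: 0.006
```

Run:
```python
from h import *
show()
im=capture('top');cv2.imwrite('pics/top15.png',cv2.resize(im[160:230,310:380,::-1],None,fx=8,fy=8,interpolation=cv2.INTER_CUBIC))
im=capture('scene');cv2.imwrite('pics/sc15.png',cv2.resize(im[170:260,260:350,::-1],None,fx=6.5,fy=6.5,interpolation=cv2.INTER_CUBIC))
s=read_state();p=np.array(s['position']);R=np.array(s['tool_rot'])
for d in (0,-19,-70): print(d,(proj('top',p+R[:,0]*d)-(310,160))*8,(proj('scene',p+R[:,0]*d)-(260,170))*6.5)
```

```text
t 27.0 pos [487.75 -24.55  54.23] x [-0.06 -0.67 -0.74] z [-0.1  -0.73  0.67] F [-0.72  0.17  0.56] q [-0.41  0.39 -0.1   1.89  0.64  1.39 -0.92] op 0.006301146468026012
0 [330.79 397.14] [237.66 418.54]
-19 [304.35 392.89] [254.34 392.75]
-70 [230.6  381.04] [300.02 322.1 ]
```

View pics/top15.png

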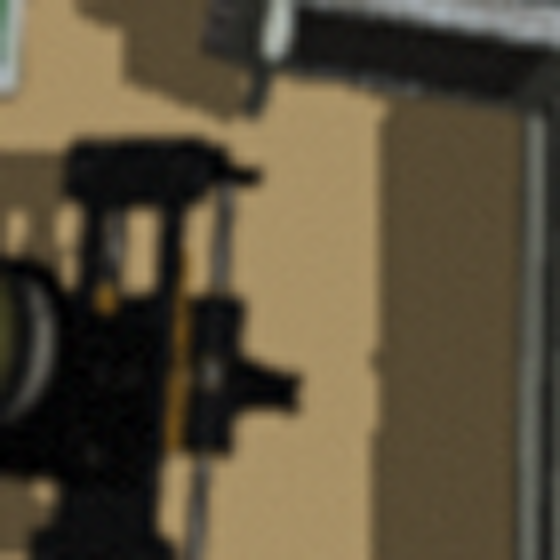

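View pics/sc15.png

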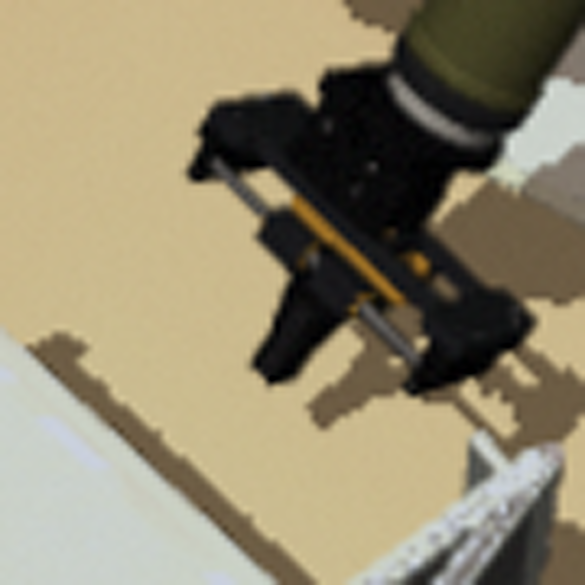

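Run:
```python
from h import *
s=read_state();p=np.array(s['position']);R=np.array(s['tool_rot'])
for a,b in(((266,373),(298,392)),((275,383),(298,410)),((257,362),(298,375))):
  q,e=tri((260+a[0]/6.5,170+a[1]/6.5),(310+b[0]/8,160+b[1]/8));print(q,e,'tool frame',R.T@(q-p))
```

```text
[489.57  -6.67  85.44] 4.550545461569342 tool frame [-35.49   0.59   7.23]
[486.78  -4.62  63.98] 14.420729535554912 tool frame [-20.81  -2.98  -8.4 ]
[491.98  -8.54 107.21] 4.705248055462308 tool frame [-50.49   3.76  22.98]
```

Run:
```python
from h import *
R=np.array(read_state()['tool_rot'])
g=cup(22,-28,72)
for off in (60,30,15,0): rows([(g+R[:,0]*(16+28)-off*CX,None)])
```

```text
{"slide":[6.99, 0.43, 5.47],"yaw":0.0}
{"slide":[9.0, 0.61, 7.68],"yaw":0.0}
{"slide":[10.01, 0.7, 8.79],"yaw":0.0}
{"slide":[11.02, 0.8, 9.9],"yaw":0.0}
```

step_arm:
  increments:
    - {"slide": [1.5, 0.1, 1], "yaw": 0}
    - {"slide": [3.5, 0.2, 2.6], "yaw": 0}
    - {"slide": [5.5, 0.3, 4.2], "yaw": 0}
    - {"slide": [7, 0.4, 5.5], "yaw": 0}
    - {"slide": [8, 0.5, 6.6], "yaw": 0}
    - {"slide": [9, 0.6, 7.7], "yaw": 0}
    - {"slide": [10, 0.7, 8.8], "yaw": 0}
    - {"slide": [10, 0.7, 8.8], "yaw": 0}
  grip: 0.4

```text
t: 28.1
position: [479.1, -158.6, 39.7]
tool_rot: [[-0.061, 0.993, -0.105], [-0.67, -0.119, -0.733], [-0.74, 0.026, 0.672]]
wrist_force: [0.3, 0.1, -0.2]
opening: 0.597
```

Run:
```python
from h import *
show()
R=np.array(read_state()['tool_rot'])
p=np.array(read_state()['position'])
print('grasp in cup',cupinv(p-R[:,0]*(18.7+28)))
g=cup(22,-28,72)
for off in (10,0,-5): rows([(g+R[:,0]*(16+28)-off*CX,None)])
im=capture('top');cv2.imwrite('pics/top16.png',cv2.resize(im[150:240,310:400,::-1],None,fx=6.5,fy=6.5,interpolation=cv2.INTER_CUBIC))
```

```text
t 28.1 pos [ 479.09 -158.63   39.74] x [-0.06 -0.67 -0.74] z [-0.11 -0.73  0.67] F [ 0.29  0.13 -0.16] q [-0.26  0.32 -0.01  2.02  0.74  1.22 -0.81] op 0.5969832018822437
grasp in cup [  6.44 -28.26  74.3 ]
{"slide":[0.27, 0.06, 0.25],"yaw":0.0}
{"slide":[0.95, 0.12, 0.99],"yaw":0.0}
{"slide":[1.28, 0.15, 1.36],"yaw":0.0}
```

View pics/top16.png

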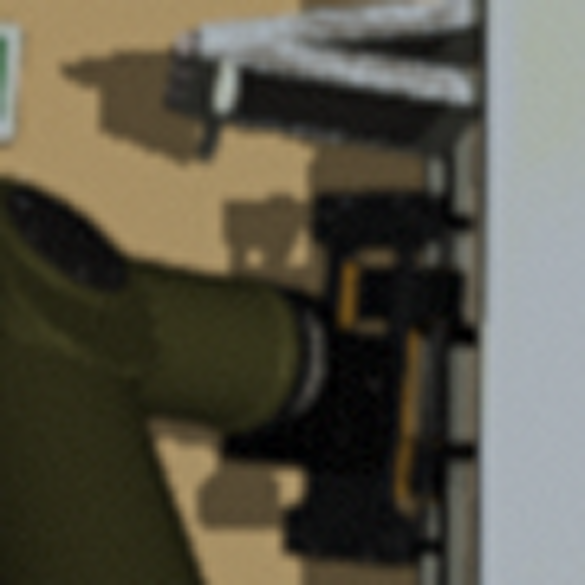

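step_arm:
  increments:
    - {"slide": [0.6, 0.1, 0.6], "yaw": 0}
    - {"slide": [1.1, 0.1, 1.1], "yaw": 0}
    - {"slide": [1.1, 0.1, 1.1], "yaw": 0}

```text
t: 28.52
position: [478.3, -173.8, 38.8]
tool_rot: [[-0.061, 0.993, -0.105], [-0.67, -0.118, -0.733], [-0.74, 0.026, 0.672]]
wrist_force: [-0.4, 0.2, -0.1]
opening: 0.6
```

step_arm:
  increments:
    - {"slide": [0, 0, 0], "yaw": 0}
    - {"slide": [0, 0, 0], "yaw": 0}
    - {"slide": [0, 0, 0], "yaw": 0}
    - {"slide": [0, 0, 0], "yaw": 0}
    - {"slide": [0, 0, 0], "yaw": 0}
    - {"slide": [0, 0, 0], "yaw": 0}
  grip: 1
  newtons: 30

```text
t: 29.28
position: [477.8, -173.7, 38.8]
tool_rot: [[-0.062, 0.993, -0.105], [-0.67, -0.119, -0.733], [-0.74, 0.025, 0.672]]
wrist_force: [-1.6, 1.7, 1.9]
opening: 0.114
```

step_arm:
  increments:
    - {"slide": [-0.7, -0.1, -0.75], "yaw": 0}
    - {"slide": [-2, -0.2, -2.2], "yaw": 0}
    - {"slide": [-4, -0.4, -4.4], "yaw": 0}
    - {"slide": [-6, -0.55, -6.6], "yaw": 0}
    - {"slide": [-8, -0.75, -8.8], "yaw": 0}
    - {"slide": [-10, -0.95, -11], "yaw": 0}
    - {"slide": [-12, -1.1, -13.2], "yaw": 0}
    - {"slide": [-12, -1.1, -13.2], "yaw": 0}

```text
t: 30.28
position: [488.1, 10.8, 38.7]
tool_rot: [[-0.059, 0.993, -0.101], [-0.667, -0.114, -0.736], [-0.743, 0.024, 0.669]]
wrist_force: [-2.4, 2.4, 3.3]
opening: 0.113
```

Run:
```python
from h import *
show()
R=np.array(read_state()['tool_rot'])
p=np.array(read_state()['position'])
print(cupinv(p)-cupinv([477.8,-173.7,38.8]))
p0=np.array([477.8,-173.7,38.8])
for off in (205,215,220): rows([(p0-off*CX,None)])
im=capture('top');cv2.imwrite('pics/top17.png',cv2.resize(im[120:260,270:410,::-1],None,fx=4.2,fy=4.2,interpolation=cv2.INTER_CUBIC))
```

```text
t 30.275 pos [488.09  10.81  38.66] x [-0.06 -0.67 -0.74] z [-0.1  -0.74  0.67] F [-2.41  2.43  3.27] q [-0.44  0.44 -0.12  1.85  0.62  1.41 -0.97] op 0.11335679693553266
[-184.79   -0.01   -0.14]
{"slide":[-1.36, -0.12, -1.49],"yaw":0.0}
{"slide":[-2.03, -0.17, -2.23],"yaw":0.0}
{"slide":[-2.37, -0.2, -2.6],"yaw":0.0}
```

View pics/top17.png

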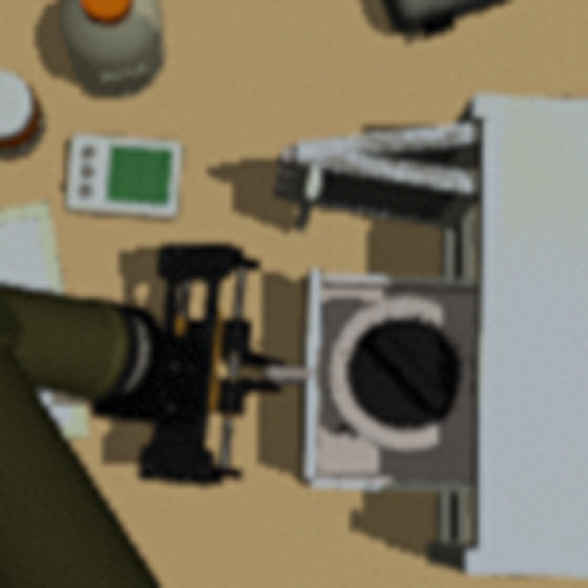

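The tray is coming out, jar and black lid visible (lid centre ≈(402,372) in the crop). Pull on to the stop.

step_arm:
  increments:
    - {"slide": [-0.8, -0.1, -0.8], "yaw": 0}
    - {"slide": [-1.5, -0.15, -1.6], "yaw": 0}
    - {"slide": [-2.2, -0.2, -2.4], "yaw": 0}
    - {"slide": [-2.8, -0.25, -3.1], "yaw": 0}

```text
t: 30.82
position: [489.5, 41.5, 39.2]
tool_rot: [[-0.066, 0.992, -0.104], [-0.679, -0.121, -0.724], [-0.731, 0.023, 0.682]]
wrist_force: [5.4, -35.6, -14.5]
opening: 0.115
```

Run:
```python
from h import *
show()
p=np.array(read_state()['position'])
print(cupinv(p)-cupinv([477.8,-173.7,38.8]))
im=capture('top');cv2.imwrite('pics/top18.png',cv2.resize(im[120:260,270:410,::-1],None,fx=4.2,fy=4.2,interpolation=cv2.INTER_CUBIC))
```

```text
t 30.825 pos [489.46  41.46  39.19] x [-0.07 -0.68 -0.73] z [-0.1  -0.72  0.68] F [  5.43 -35.64 -14.46] q [-0.48  0.48 -0.13  1.8   0.61  1.46 -1.  ] op 0.11497283202816266
[-215.48   -0.36    0.39]
```

View pics/top18.png

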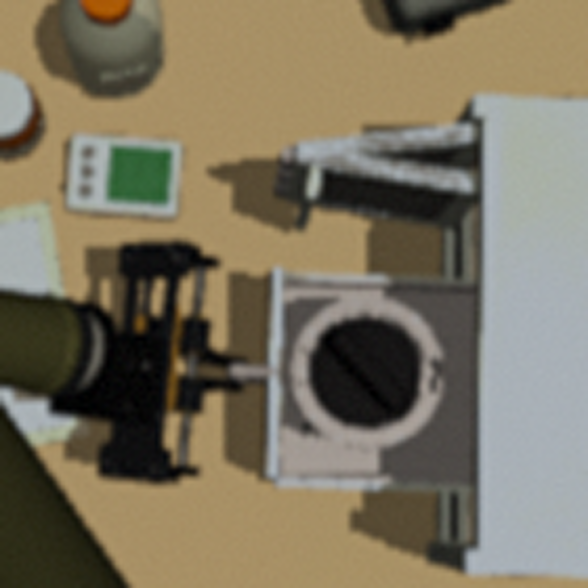

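step_arm:
  increments:
    - {"slide": [0, 0, 0], "yaw": 0}
    - {"slide": [0, 0, 0], "yaw": 0}
    - {"slide": [0, 0, 0], "yaw": 0}
  grip: 0.5

```text
t: 31.25
position: [489.6, 43.0, 39.2]
tool_rot: [[-0.065, 0.992, -0.104], [-0.678, -0.12, -0.725], [-0.732, 0.023, 0.681]]
wrist_force: [-0.4, -0.3, -1.0]
opening: 0.375
```

Run:
```python
from h import *
show()
p=np.array(read_state()['position'])
rows([(p+np.array([4,60,10]),None),((440,200,300),None),((300,400,450),None),((100,520,520),None)])
```

```text
t 31.25 pos [489.62  43.    39.24] x [-0.07 -0.68 -0.73] z [-0.1  -0.73  0.68] F [-0.4  -0.3  -1.01] q [-0.48  0.48 -0.14  1.8   0.61  1.46 -1.01] op 0.3751677510156008
{"slide":[-4.83, -0.3, -3.71],"yaw":0.0}
{"slide":[-29.41, -6.22, 6.88],"yaw":0.0}
{"slide":[-53.04, -22.18, 4.04],"yaw":0.0}
{"slide":[-64.99, -43.31, 2.18],"yaw":0.0}
```

step_arm:
  increments:
    - {"slide": [-2, 0, -2.5], "yaw": 0}
    - {"slide": [-5, -0.3, -4], "yaw": 0}
    - {"slide": [-11, -1.5, -2], "yaw": 0}
    - {"slide": [-17, -3, 1], "yaw": 0}
    - {"slide": [-23, -5, 4], "yaw": 0}
    - {"slide": [-29, -7, 6], "yaw": 0}
    - {"slide": [-34.5, -10, 6], "yaw": 0}
    - {"slide": [-40, -13.5, 5.5], "yaw": 0}
  grip: 0.2

```text
t: 32.25
position: [409.4, 245.8, 313.8]
tool_rot: [[-0.097, 0.992, -0.08], [-0.686, -0.125, -0.716], [-0.721, -0.015, 0.693]]
wrist_force: [0.4, -0.2, -2.3]
opening: 0.8
```

Run:
```python
from h import *
show()
rows([((300,400,480),None),((100,520,560),None),((0,560,600),None)])
for n in('top','scene'): cv2.imwrite(f'pics/{n}19.png',capture(n)[:,:,::-1])
```

```text
t 32.25 pos [409.37 245.85 313.81] x [-0.1  -0.69 -0.72] z [-0.08 -0.72  0.69] F [ 0.38 -0.24 -2.34] q [-1.06  0.4   0.22  1.33  0.36  2.05 -0.88] op 0.8000959949715377
{"slide":[-21.5, -13.01, 1.35],"yaw":0.0}
{"slide":[-33.57, -34.47, -0.11],"yaw":0.0}
{"slide":[-38.23, -44.95, 0.59],"yaw":0.0}
```

View pics/scene19.png

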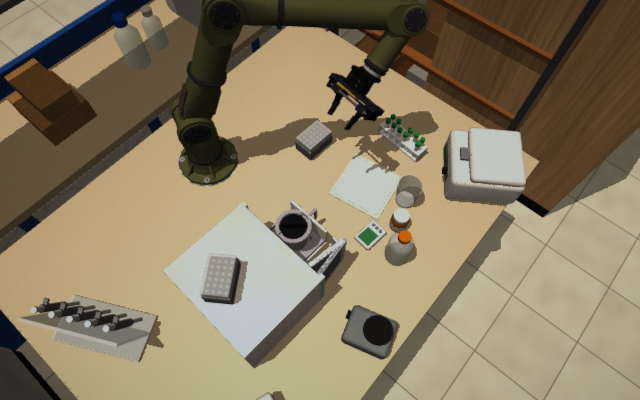

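View pics/top19.png

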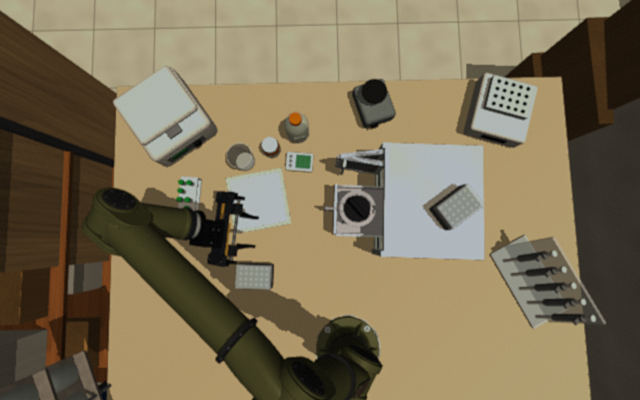

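step_arm:
  increments:
    - {"slide": [-20, -10, 14], "yaw": 0}
    - {"slide": [-20, -10, 14], "yaw": 0}
    - {"slide": [-20, -20, 14], "yaw": 0}
    - {"slide": [-20, -20, 14], "yaw": 0}

```text
t: 32.85
position: [354.6, 248.2, 365.7]
tool_rot: [[-0.08, 0.993, -0.085], [-0.693, -0.116, -0.712], [-0.717, 0.002, 0.697]]
wrist_force: [-0.4, 1.2, 0.4]
opening: 0.801
```

Run:
```python
from h import *
show()
R=np.array(read_state()['tool_rot']);print(R.T@[0,0,1],R.T@[0,1,0],R.T@[-1,0,0])
```

```text
t 32.85 pos [354.63 248.17 365.71] x [-0.08 -0.69 -0.72] z [-0.08 -0.71  0.7 ] F [-0.39  1.22  0.38] q [-1.8   0.55  1.24  1.37  0.11  2.05 -0.57] op 0.8012524519998332
[-0.72  0.    0.7 ] [-0.69 -0.12 -0.71] [ 0.08 -0.99  0.08]
```

step_arm:
  increments:
    - {"slide": [-25, -10, 20], "yaw": 0}
    - {"slide": [-25, -10, 20], "yaw": 0}
    - {"slide": [-25, -10, 20], "yaw": 0}

```text
t: 33.22
position: [363.3, 223.7, 401.2]
tool_rot: [[-0.03, 0.996, -0.086], [-0.68, -0.083, -0.729], [-0.733, 0.037, 0.679]]
wrist_force: [1.7, -0.3, -0.6]
opening: 0.801
```

Run:
```python
from h import *
show()
```

```text
t 33.225 pos [363.28 223.68 401.21] x [-0.03 -0.68 -0.73] z [-0.09 -0.73  0.68] F [ 1.66 -0.27 -0.62] q [-1.84  0.44  1.24  1.38  0.22  2.05 -0.58] op 0.8006058491675715
```

Run:
```python
from h import *
rows([((150,420,450),None),((-100,450,480),None)])
```

```text
{"slide":[-16.28, -22.69, -9.16],"yaw":0.0}
{"slide":[-19.78, -47.73, -7.16],"yaw":0.0}
```

step_arm:
  increments:
    - {"slide": [-5, -5.5, -3], "yaw": 0}
    - {"slide": [-9, -11, -5], "yaw": 0}
    - {"slide": [-13, -17, -7], "yaw": 0}
    - {"slide": [-16, -22.5, -9], "yaw": 0}
    - {"slide": [-17, -29, -9], "yaw": 0}
    - {"slide": [-18, -35, -8], "yaw": 0}
    - {"slide": [-19, -41, -7.5], "yaw": 0}
    - {"slide": [-20, -47, -7], "yaw": 0}

```text
t: 34.22
position: [122.7, 353.4, 291.3]
tool_rot: [[-0.015, 0.996, -0.091], [-0.649, -0.079, -0.757], [-0.76, 0.047, 0.648]]
wrist_force: [1.8, 0.9, -3.9]
opening: 0.8
```

Run:
```python
from h import *
show()
```

```text
t 34.225 pos [122.74 353.37 291.25] x [-0.02 -0.65 -0.76] z [-0.09 -0.76  0.65] F [ 1.8   0.89 -3.87] q [-2.15  0.38  0.97  1.53 -0.04  2.05 -1.21] op 0.7996228304118721
```

step_arm:
  increments:
    - {"slide": [-14, -12, 6], "yaw": 0}
    - {"slide": [-14, -20, 6], "yaw": 0}
    - {"slide": [-14, -25, 6], "yaw": 0}
    - {"slide": [-14, -25, 6], "yaw": 0}

```text
t: 34.72
position: [-15.6, 376.6, 289.1]
tool_rot: [[-0.018, 0.995, -0.095], [-0.622, -0.085, -0.779], [-0.783, 0.045, 0.62]]
wrist_force: [-0.4, 0.5, -0.8]
opening: 0.8
```

Run:
```python
from h import *
show()
cv2.imwrite('pics/sc20.png',capture('scene')[:,:,::-1])
```

```text
t 34.725 pos [-15.6  376.61 289.05] x [-0.02 -0.62 -0.78] z [-0.09 -0.78  0.62] F [-0.43  0.51 -0.79] q [-1.6   0.27 -0.03  1.49 -0.05  2.05 -1.74] op 0.7998714652728062
```

View pics/sc20.png

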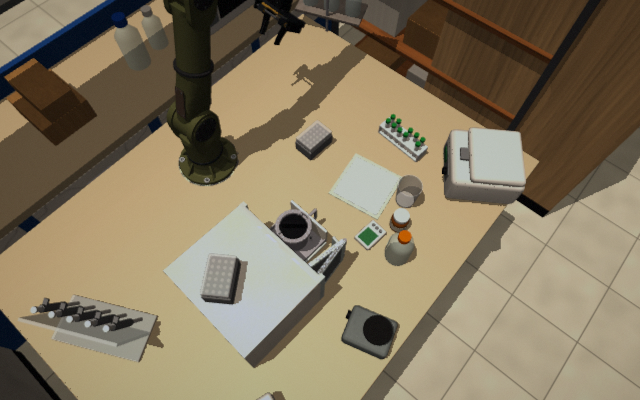

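step_arm:
  increments:
    - {"slide": [-30, 0, 5], "yaw": 0}
    - {"slide": [-30, 0, 5], "yaw": 0}
    - {"slide": [-30, 0, 5], "yaw": 0}

```text
t: 35.15
position: [-24.8, 422.8, 301.5]
tool_rot: [[-0.024, 0.996, -0.084], [-0.569, -0.083, -0.818], [-0.822, 0.028, 0.569]]
wrist_force: [-0.5, 0.0, 0.3]
opening: 0.795
```

step_arm:
  increments:
    - {"slide": [-30, 0, 5], "yaw": 0}
    - {"slide": [-30, 0, 5], "yaw": 0}
    - {"slide": [-30, 0, 5], "yaw": 0}

```text
t: 35.52
position: [-31.7, 456.9, 319.5]
tool_rot: [[-0.032, 0.996, -0.086], [-0.511, -0.09, -0.855], [-0.859, 0.017, 0.512]]
wrist_force: [-0.1, -0.3, 0.7]
opening: 0.799
```

Run:
```python
from h import *
show()
```

```text
t 35.525 pos [-31.66 456.87 319.55] x [-0.03 -0.51 -0.86] z [-0.09 -0.85  0.51] F [-0.06 -0.29  0.69] q [-1.58  0.33 -0.08  1.29 -0.06  2.05 -1.77] op 0.7988554781536135
```

step_arm:
  increments:
    - {"slide": [-60, 0, 15], "yaw": 0}
    - {"slide": [-60, 0, 15], "yaw": 0}
    - {"slide": [-60, 0, 15], "yaw": 0}

```text
t: 35.9
position: [-40.0, 471.8, 347.9]
tool_rot: [[-0.042, 0.995, -0.089], [-0.447, -0.098, -0.889], [-0.894, 0.003, 0.449]]
wrist_force: [0.5, -0.3, 0.0]
opening: 0.799
```

step_arm:
  increments:
    - {"slide": [-60, 0, 15], "yaw": 0}
    - {"slide": [-60, 0, 15], "yaw": 0}
    - {"slide": [-60, 0, 15], "yaw": 0}
    - {"slide": [-60, 0, 15], "yaw": 0}
    - {"slide": [-60, 0, 15], "yaw": 0}

```text
t: 36.52
position: [-53.8, 480.3, 379.1]
tool_rot: [[-0.055, 0.994, -0.092], [-0.381, -0.106, -0.919], [-0.923, -0.015, 0.384]]
wrist_force: [0.9, -0.3, 0.3]
opening: 0.8
```

Run:
```python
from h import *
show()
```

```text
t 36.525 pos [-53.83 480.33 379.12] x [-0.05 -0.38 -0.92] z [-0.09 -0.92  0.38] F [ 0.87 -0.31  0.28] q [-1.5   0.28 -0.21  1.2  -0.06  2.05 -1.84] op 0.8004213614017334
```

step_arm:
  increments:
    - {"slide": [-40, 12, 15], "yaw": 0}
    - {"slide": [-40, 12, 15], "yaw": 0}

```text
t: 36.78
position: [-26.3, 468.0, 409.2]
tool_rot: [[-0.062, 0.993, -0.096], [-0.32, -0.111, -0.941], [-0.945, -0.028, 0.324]]
wrist_force: [-0.6, 1.2, 0.0]
opening: 0.802
```

step_arm:
  increments:
    - {"slide": [-40, 12, 10], "yaw": 0}
    - {"slide": [-40, 12, 10], "yaw": 0}

```text
t: 37.02
position: [5.8, 465.9, 437.8]
tool_rot: [[-0.065, 0.993, -0.101], [-0.253, -0.114, -0.961], [-0.965, -0.037, 0.259]]
wrist_force: [-1.1, 0.4, -0.1]
opening: 0.802
```

step_arm:
  increments:
    - {"slide": [-40, 8, 10], "yaw": 0}
    - {"slide": [-40, 8, 10], "yaw": 0}

```text
t: 37.28
position: [27.2, 461.0, 468.9]
tool_rot: [[-0.064, 0.992, -0.106], [-0.183, -0.116, -0.976], [-0.981, -0.043, 0.189]]
wrist_force: [0.0, -0.8, -0.0]
opening: 0.8
```

Run:
```python
from h import *
show()
```

```text
t 37.275 pos [ 27.22 461.02 468.93] x [-0.06 -0.18 -0.98] z [-0.11 -0.98  0.19] F [ 0.03 -0.76 -0.03] q [-1.51  0.1  -0.01  1.18 -0.06  2.05 -1.66] op 0.8001283763755648
```

step_arm:
  increments:
    - {"slide": [-40, 30, 5], "yaw": 0}
    - {"slide": [-40, 30, 5], "yaw": 0}

```text
t: 37.52
position: [102.2, 457.0, 492.5]
tool_rot: [[-0.053, 0.993, -0.11], [-0.123, -0.116, -0.986], [-0.991, -0.039, 0.128]]
wrist_force: [0.3, 0.8, 0.2]
opening: 0.799
```

step_arm:
  increments:
    - {"slide": [-30, 30, 5], "yaw": 0}
    - {"slide": [-30, 30, 5], "yaw": 0}

```text
t: 37.78
position: [189.4, 442.2, 515.1]
tool_rot: [[-0.034, 0.993, -0.112], [-0.072, -0.115, -0.991], [-0.997, -0.025, 0.075]]
wrist_force: [0.4, 0.9, 0.2]
opening: 0.8
```

Run:
```python
from h import *
show()
```

```text
t 37.775 pos [189.41 442.2  515.1 ] x [-0.03 -0.07 -1.  ] z [-0.11 -0.99  0.07] F [0.39 0.85 0.18] q [-1.71  0.08  0.56  1.1  -0.05  2.05 -1.29] op 0.7997220835084331
```

step_arm:
  increments:
    - {"slide": [-30, 8, 0], "yaw": 0}
    - {"slide": [-30, 8, 0], "yaw": 0}

```text
t: 38.02
position: [222.3, 444.8, 547.7]
tool_rot: [[-0.003, 0.993, -0.115], [-0.005, -0.115, -0.993], [-1.0, -0.002, 0.006]]
wrist_force: [-0.5, -0.2, 0.1]
opening: 0.8
```

Run:
```python
from h import *
show()
for n in('top','scene'): cv2.imwrite(f'pics/{n}21.png',capture(n)[:,:,::-1])
a=cv2.imread('pics/top21.png');cv2.imwrite('pics/top21z.png',cv2.resize(a[150:260,320:400],None,fx=5.4,fy=5.4,interpolation=cv2.INTER_CUBIC))
a=cv2.imread('pics/scene21.png');cv2.imwrite('pics/scene21z.png',cv2.resize(a[190:280,255:350],None,fx=6.3,fy=6.3,interpolation=cv2.INTER_CUBIC))
```

```text
t 38.025 pos [222.26 444.75 547.66] x [-0.   -0.01 -1.  ] z [-0.11 -0.99  0.01] F [-0.48 -0.16  0.07] q [-1.66  0.09  0.57  1.02 -0.06  2.05 -1.23] op 0.8002856690803584
```

View pics/top21z.png

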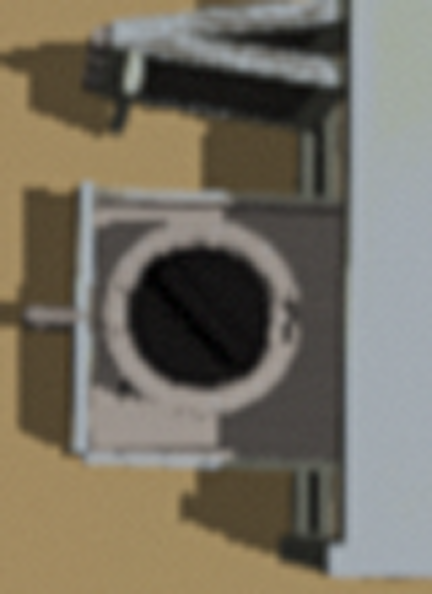

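View pics/scene21z.png

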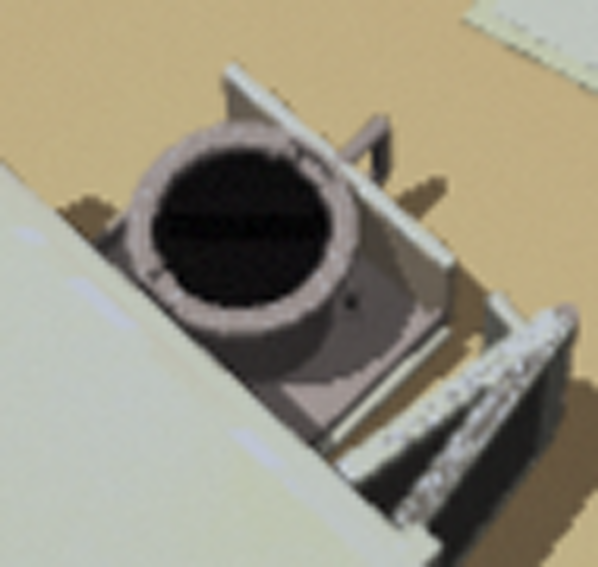

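View pics/top21.png

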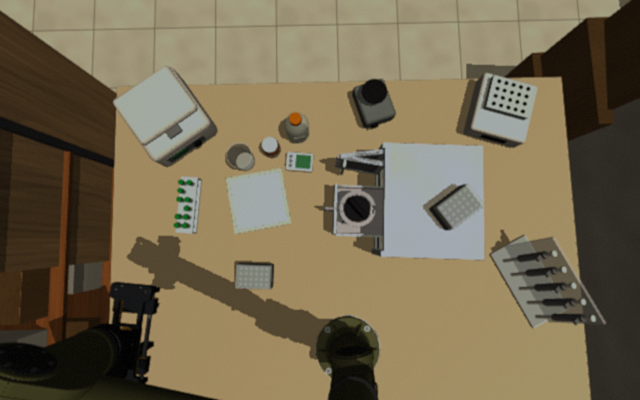

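Run:
```python
from h import *
p=np.array(read_state()['position']);print('TCP',proj('top',p),proj('scene',p))
for n,(r0,r1,c0,c1) in (('top',(188,230,336,378)),('scene',(205,250,270,315))):
    a=cv2.imread(f'pics/{n}21.png')[r0:r1,c0:c1].astype(float)
    b=np.clip(a*5,0,255).astype(np.uint8)
    cv2.imwrite(f'pics/{n}21d.png',cv2.resize(b,None,fx=13,fy=13,interpolation=cv2.INTER_CUBIC))
```

```text
TCP [158.66 319.46] [329.45   8.88]
```

View pics/top21d.png

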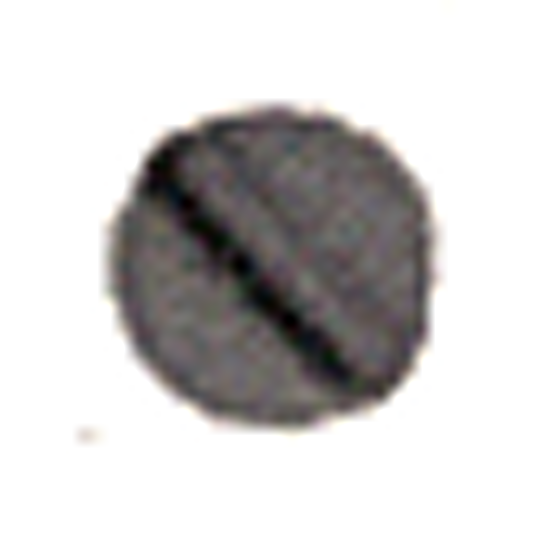

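View pics/scene21d.png

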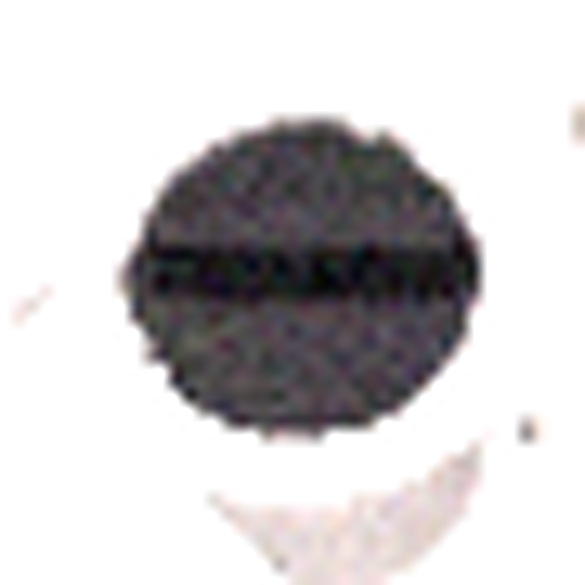

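Run:
```python
from h import *
a=onz('top',(336+270/13,188+265/13),144);b=onz('scene',(270+303/13,205+275/13),144)
print(a,b,cupinv(a),cupinv(b))
# automated: dark mask
for n,(r0,r1,c0,c1) in (('top',(188,230,336,378)),('scene',(205,250,270,315))):
    im=cv2.imread(f'pics/{n}21.png')[r0:r1,c0:c1].max(2)
    m=(im<60).astype(np.uint8);k,l,s,c=cv2.connectedComponentsWithStats(m);i=1+s[1:,4].argmax();print(n,s[i],c[i]+(c0,r0),onz(n,c[i]+(c0,r0),146))
# bar angle
for n,p,q in(('top',(160,165),(355,385)),):
    P=onz('top',(336+p[0]/13,188+p[1]/13),160);Q=onz('top',(336+q[0]/13,188+q[1]/13),160);d=Q-P;print('head',np.rad2deg(np.arctan2(d[1],d[0]))%180)
P=onz('scene',(270+150/13,205+272/13),165);Q=onz('scene',(270+470/13,205+272/13),165);d=Q-P;print('scene',np.rad2deg(np.arctan2(d[1],d[0]))%180, np.linalg.norm(d))
# pad
for n in('top','scene'):
    im=cv2.imread(f'pics/{n}21.png');hsv=cv2.cvtColor(im,cv2.COLOR_BGR2HSV)
    x,y,w,h=(215,155,90,90) if n=='top' else (320,140,90,90)
    m=(hsv[...,1]<45)&(hsv[...,2]>165);mm=np.zeros_like(m);mm[y:y+h,x:x+w]=m[y:y+h,x:x+w]
    k,l,s,c=cv2.connectedComponentsWithStats(mm.astype(np.uint8));i=1+s[1:,4].argmax()
    cs,_=cv2.findContours((l==i).astype(np.uint8),cv2.RETR_EXTERNAL,cv2.CHAIN_APPROX_NONE)
    bx=cv2.boxPoints(cv2.minAreaRect(cs[0]));print(n,s[i],c[i]);print(np.array([onz(n,v,4) for v in bx]));print('ctr',onz(n,c[i],4))
    h_=cv2.convexHull(cs[0]);ap=cv2.approxPolyDP(h_,6,True)[:,0];Q=np.array([onz(n,v,4) for v in ap]);print(Q,Q.mean(0))
```

```text
[485.   -35.38 144.  ] [487.72 -36.3  144.  ] [-85.56 -30.32 144.  ] [-84.79 -27.55 144.  ]
top [  8   8  26  26 545] [356.69 208.05] [485.96 -34.96 146.  ]
scene [  9   9  28  25 536] [292.73 225.79] [486.09 -37.19 146.  ]
head 39.837786457738304
scene 40.85704762281972 79.42663146283836
top [ 227  169   64   64 2951] [257.76 200.25]
[[618.75 433.94   4.  ]
 [650.9  228.8    4.  ]
 [449.48 196.19   4.  ]
 [418.36 398.44   4.  ]]
ctr [533.84 313.8    4.  ]
[[648.46 230.54   4.  ]
 [451.14 196.46   4.  ]
 [419.38 397.58   4.  ]
 [615.5  427.06   4.  ]] [533.62 312.91   4.  ]
scene [ 329  154   73   65 2625] [365.55 185.59]
[[449.78 193.27   4.  ]
 [395.49 402.15   4.  ]
 [617.37 430.82   4.  ]
 [659.51 226.42   4.  ]]
ctr [535.96 309.83   4.  ]
[[416.98 394.65   4.  ]
 [615.61 428.8    4.  ]
 [651.27 230.35   4.  ]
 [448.91 197.84   4.  ]] [533.19 312.91   4.  ]
```

Run:
```python
from h import *
rows([((486,-36,400),None),((486,-36,270),40.3)])
```

```text
{"slide":[14.94, 31.79, 44.55],"yaw":0.0}
{"slide":[27.94, 31.81, 44.46],"yaw":0.75}
```

step_arm:
  increments:
    - {"slide": [2, 4, 4.5], "yaw": 0}
    - {"slide": [4, 9, 8.5], "yaw": 0.1}
    - {"slide": [6, 13.5, 13], "yaw": 0.2}
    - {"slide": [8, 18, 17.5], "yaw": 0.3}
    - {"slide": [10, 22, 22], "yaw": 0.4}
    - {"slide": [12, 26, 26.5], "yaw": 0.5}
    - {"slide": [13.5, 29, 32], "yaw": 0.6}
    - {"slide": [15, 31, 37.5], "yaw": 0.7}
  grip: 1

```text
t: 39.12
position: [482.3, 48.7, 402.3]
tool_rot: [[-0.003, 0.683, -0.731], [-0.006, -0.731, -0.683], [-1.0, 0.002, 0.006]]
wrist_force: [-0.8, 0.7, -0.4]
opening: 0.023
```

Run:
```python
from h import *
show()
rows([((486,-36,270),40.3),((486,-36,230),40.3)])
```

```text
t 39.125 pos [482.31  48.68 402.28] x [-0.   -0.01 -1.  ] z [-0.73 -0.68  0.01] F [-0.79  0.7  -0.43] q [-1.3  -0.16  1.01  1.47  0.14  1.76 -1.09] op 0.023228186565986457
{"slide":[13.27, 6.41, 5.43],"yaw":0.048}
{"slide":[17.27, 6.41, 5.41],"yaw":0.048}
```

step_arm:
  increments:
    - {"slide": [4, 4, 3], "yaw": 0.05}
    - {"slide": [8, 6.4, 5.4], "yaw": 0.05}
    - {"slide": [13, 6.4, 5.4], "yaw": 0.05}
    - {"slide": [17, 6.4, 5.4], "yaw": 0.05}
    - {"slide": [19, 6.4, 5.4], "yaw": 0.05}
    - {"slide": [19, 6.4, 5.4], "yaw": 0.05}

```text
t: 39.88
position: [484.5, -35.7, 211.6]
tool_rot: [[-0.006, 0.646, -0.764], [-0.005, -0.764, -0.646], [-1.0, 0.0, 0.008]]
wrist_force: [0.2, -0.1, 0.3]
opening: 0.006
```

Run:
```python
from h import *
show()
rows([((486,-36,190),40.3),((486,-36,180),40.3)])
p=np.array(read_state()['position']);print((proj('scene',p)-(255,170))*7)
im=capture('scene');cv2.imwrite('pics/sc22.png',cv2.resize(im[170:255,255:350,::-1],None,fx=7,fy=7,interpolation=cv2.INTER_CUBIC))
```

```text
t 39.875 pos [484.53 -35.66 211.64] x [-0.01 -0.01 -1.  ] z [-0.76 -0.65  0.01] F [ 0.23 -0.06  0.28] q [-1.24 -0.19  1.14  1.83  0.18  1.4  -1.  ] op 0.006253019923910904
{"slide":[2.16, 0.12, -0.11],"yaw":-0.002}
{"slide":[3.16, 0.12, -0.11],"yaw":-0.002}
[257.46 326.79]
```

View pics/sc22.png

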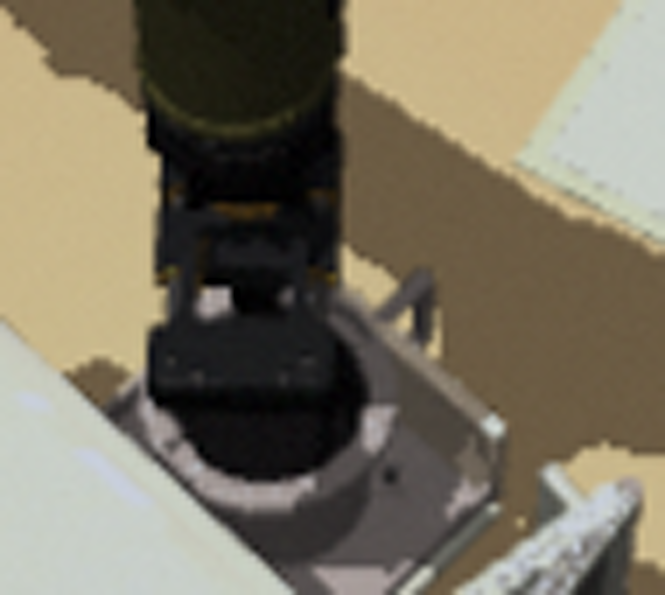

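step_arm:
  increments:
    - {"slide": [1.5, 0.1, -0.1], "yaw": 0}
    - {"slide": [2.5, 0.1, -0.1], "yaw": 0}
    - {"slide": [3, 0.1, -0.1], "yaw": 0}
    - {"slide": [3, 0.1, -0.1], "yaw": 0}

```text
t: 40.42
position: [486.7, -36.1, 182.6]
tool_rot: [[-0.004, 0.645, -0.764], [-0.005, -0.764, -0.645], [-1.0, 0.001, 0.007]]
wrist_force: [-0.7, -0.5, 0.5]
opening: 0.007
```

step_arm:
  increments:
    - {"slide": [0.4, 0, 0], "yaw": 0}
    - {"slide": [0.8, 0, 0], "yaw": 0}
    - {"slide": [0.8, 0, 0], "yaw": 0}

```text
t: 40.8
position: [486.4, -36.1, 174.3]
tool_rot: [[-0.005, 0.645, -0.764], [-0.006, -0.764, -0.645], [-1.0, 0.001, 0.007]]
wrist_force: [0.1, -0.4, 0.3]
opening: 0.004
```

No contact at 174 (bar top 178), so the fingers do end short of the stated TCP. Keep feeling downward.

step_arm:
  increments:
    - {"slide": [0.6, 0, 0], "yaw": 0}
    - {"slide": [1.0, 0, 0], "yaw": 0}
    - {"slide": [1.0, 0, 0], "yaw": 0}

```text
t: 41.18
position: [486.0, -36.3, 163.9]
tool_rot: [[-0.006, 0.645, -0.764], [-0.006, -0.764, -0.645], [-1.0, 0.001, 0.008]]
wrist_force: [0.5, 1.1, 0.2]
opening: 0.008
```

step_arm:
  increments:
    - {"slide": [0.5, 0, 0], "yaw": 0}
    - {"slide": [0.9, 0, 0], "yaw": 0}

```text
t: 41.42
position: [485.9, -36.3, 154.5]
tool_rot: [[-0.006, 0.645, -0.764], [-0.006, -0.764, -0.645], [-1.0, 0.001, 0.008]]
wrist_force: [-0.3, -1.2, 0.8]
opening: 0.008
```

step_arm:
  increments:
    - {"slide": [0.4, 0, 0], "yaw": 0}
    - {"slide": [0.7, 0, 0], "yaw": 0}

```text
t: 41.68
position: [485.7, -36.4, 147.1]
tool_rot: [[-0.006, 0.645, -0.764], [-0.006, -0.764, -0.645], [-1.0, 0.001, 0.009]]
wrist_force: [-0.3, 0.5, 0.7]
opening: 0.004
```

Run:
```python
from h import *
show()
im=capture('scene');cv2.imwrite('pics/sc23.png',cv2.resize(im[170:255,255:350,::-1],None,fx=7,fy=7,interpolation=cv2.INTER_CUBIC))
im=capture('top');cv2.imwrite('pics/top23.png',cv2.resize(im[150:250,310:410,::-1],None,fx=6,fy=6,interpolation=cv2.INTER_CUBIC))
```

```text
t 41.675 pos [485.72 -36.42 147.14] x [-0.01 -0.01 -1.  ] z [-0.76 -0.65  0.01] F [-0.25  0.53  0.7 ] q [-1.2  -0.07  1.19  1.92  0.08  1.25 -0.9 ] op 0.0037531122031893827
```

View pics/sc23.png

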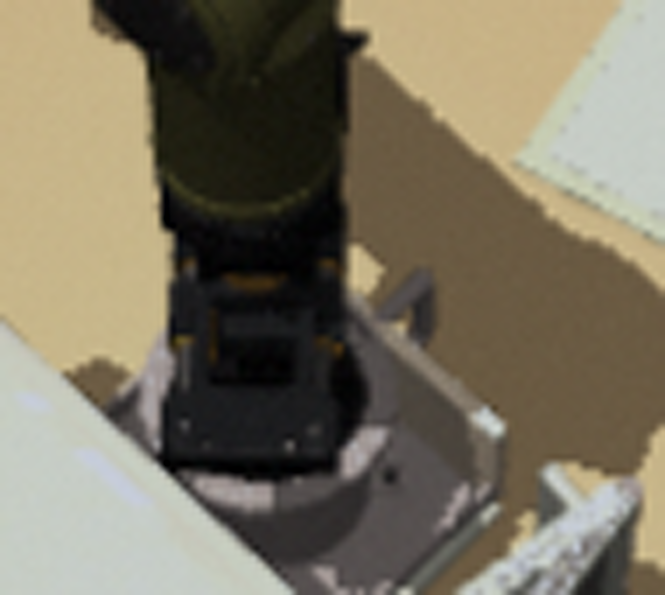

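View pics/top23.png

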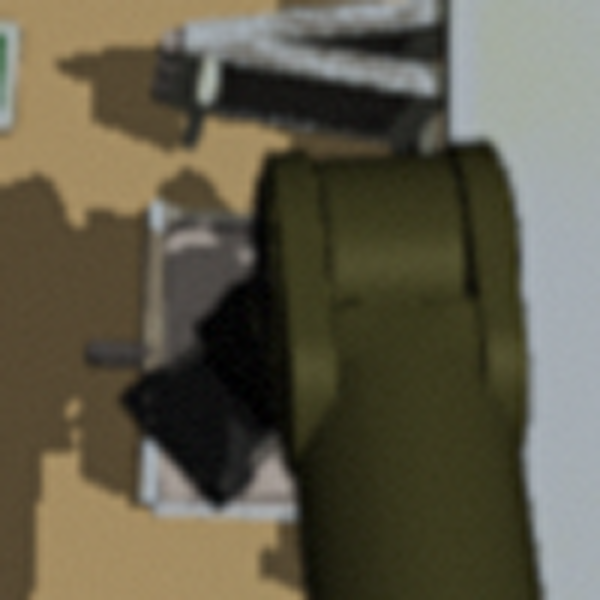

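Run:
```python
from h import *
s=read_state();p=np.array(s['position']);R=np.array(s['tool_rot'])
for up in (70,95,100,130):
  for sg in(-37,37):
    q=p-R[:,0]*up+R[:,1]*95+R[:,2]*sg; print(up,sg,(proj('scene',q)-(255,170))*7)
for up in (70,100,130):
  for a,b in ((-95,-37),(-95,37)):
    q=p-R[:,0]*up+R[:,1]*a+R[:,2]*b; print(up,(proj('top',q)-(310,150))*6)
```

```text
70 -37 [336.44 523.12]
70 37 [165.94 520.76]
95 -37 [335.62 501.51]
95 37 [162.29 499.08]
100 -37 [335.46 497.1 ]
100 37 [161.55 494.66]
130 -37 [334.44 470.01]
130 37 [156.98 467.49]
70 [111.34 405.51]
70 [206.89 513.08]
100 [112.38 402.04]
100 [210.42 512.39]
130 [113.47 398.39]
130 [214.14 511.66]
```

step_arm:
  increments:
    - {"slide": [0.4, 0, 0], "yaw": 0}
    - {"slide": [0.6, 0, 0], "yaw": 0}

```text
t: 42.02
position: [486.0, -36.5, 143.3]
tool_rot: [[-0.007, 0.645, -0.764], [-0.006, -0.764, -0.645], [-1.0, 0.0, 0.009]]
wrist_force: [-10.2, -0.5, 30.1]
opening: 0.007
```

step_arm:
  increments:
    - {"slide": [0.4, 0, 0], "yaw": 0}
    - {"slide": [0.6, 0, 0], "yaw": 0}

```text
t: 42.28
position: [486.0, -36.4, 143.0]
tool_rot: [[-0.011, 0.645, -0.764], [-0.004, -0.764, -0.645], [-1.0, -0.004, 0.011]]
wrist_force: [-24.0, 0.4, 62.2]
opening: 0.009
```

step_arm:
  increments:
    - {"slide": [-1, 0, 0], "yaw": 0}
    - {"slide": [-2, 0, 0], "yaw": 0}
    - {"slide": [-2, 0, 0], "yaw": 0}
    - {"slide": [-2, 0, 0], "yaw": 0}
  grip: 0.45

```text
t: 42.78
position: [485.7, -36.2, 162.4]
tool_rot: [[-0.012, 0.645, -0.764], [-0.003, -0.764, -0.645], [-1.0, -0.005, 0.011]]
wrist_force: [-0.3, -0.2, -0.6]
opening: 0.378
```

Run:
```python
from h import *
show()
rows([((486,-36,140),40.3),((486,-36,118),40.3)])
```

```text
t 42.775 pos [485.73 -36.19 162.35] x [-0.01 -0.   -1.  ] z [-0.76 -0.64  0.01] F [-0.33 -0.21 -0.57] q [-1.19 -0.08  1.17  1.9   0.08  1.29 -0.91] op 0.37779594772416797
{"slide":[2.23, 0.01, -0.06],"yaw":-0.002}
{"slide":[4.43, 0.03, -0.08],"yaw":-0.002}
```

step_arm:
  increments:
    - {"slide": [0.8, 0, 0], "yaw": 0}
    - {"slide": [1.6, 0, 0], "yaw": 0}
    - {"slide": [2.4, 0, -0.05], "yaw": 0}
    - {"slide": [2.6, 0, -0.05], "yaw": 0}

```text
t: 43.28
position: [485.2, -36.2, 135.5]
tool_rot: [[-0.013, 0.645, -0.764], [-0.005, -0.764, -0.645], [-1.0, -0.005, 0.013]]
wrist_force: [0.8, 0.9, -0.5]
opening: 0.547
```

step_arm:
  increments:
    - {"slide": [0.8, 0, 0], "yaw": 0}
    - {"slide": [1.5, 0, 0], "yaw": 0}
    - {"slide": [1.6, 0, 0], "yaw": 0}

```text
t: 43.65
position: [484.5, -36.4, 118.9]
tool_rot: [[-0.014, 0.645, -0.764], [-0.005, -0.765, -0.645], [-1.0, -0.005, 0.014]]
wrist_force: [0.8, -0.6, 0.3]
opening: 0.548
```

step_arm:
  increments:
    - {"slide": [0, 0, 0], "yaw": 0}
    - {"slide": [0, 0, 0], "yaw": 0}
    - {"slide": [0, 0, 0], "yaw": 0}
    - {"slide": [0, 0, 0], "yaw": 0}
    - {"slide": [0, 0, 0], "yaw": 0}
  grip: 1
  newtons: 35

```text
t: 44.28
position: [484.8, -36.4, 119.0]
tool_rot: [[-0.014, 0.645, -0.764], [-0.005, -0.765, -0.645], [-1.0, -0.005, 0.014]]
wrist_force: [-0.7, -0.6, 0.4]
opening: 0.185
```

Run:
```python
from h import *
show();s=read_state();print(s['torque'],s['opening']*87)
rows([((486,-36,119),86.8)])
```

```text
t 44.275 pos [484.78 -36.39 119.02] x [-0.01 -0.01 -1.  ] z [-0.76 -0.64  0.01] F [-0.75 -0.65  0.42] q [-1.15  0.01  1.19  1.96 -0.01  1.19 -0.83] op 0.18466703650691305
[-0.11 -0.1   0.03] 16.066032176101434
{"slide":[0.0, 0.05, -0.12],"yaw":-0.814}
```

step_arm:
  increments:
    - {"slide": [0, 0, 0], "yaw": -0.08}
    - {"slide": [0, 0, 0], "yaw": -0.18}
    - {"slide": [0, 0, 0], "yaw": -0.3}
    - {"slide": [0, 0, 0], "yaw": -0.42}
    - {"slide": [0, 0, 0], "yaw": -0.54}
    - {"slide": [0, 0, 0], "yaw": -0.66}
    - {"slide": [0, 0, 0], "yaw": -0.76}
    - {"slide": [0, 0, 0], "yaw": -0.81}

```text
t: 45.28
position: [484.8, -38.1, 119.3]
tool_rot: [[-0.014, 0.998, -0.059], [-0.007, -0.06, -0.998], [-1.0, -0.013, 0.008]]
wrist_force: [-0.9, -3.6, 2.4]
opening: 0.179
```

Run:
```python
from h import *
show();s=read_state();print(s['torque'],s['opening']*87)
rows([((486,-36,119),86.8)])
im=capture('top');cv2.imwrite('pics/top24.png',cv2.resize(im[150:250,310:410,::-1],None,fx=6,fy=6,interpolation=cv2.INTER_CUBIC))
```

```text
t 45.275 pos [484.8  -38.11 119.32] x [-0.01 -0.01 -1.  ] z [-0.06 -1.    0.01] F [-0.86 -3.58  2.41] q [-1.13  0.01  1.17  1.95 -0.    1.2  -0.01] op 0.17885134276396467
[-0.76  0.05 -0.1 ] 15.560066820464925
{"slide":[0.03, 0.11, -0.22],"yaw":-0.004}
```

View pics/top24.png

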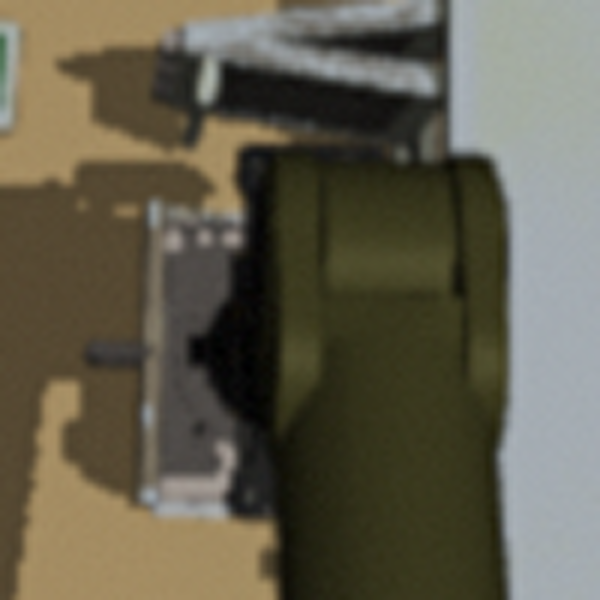

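step_arm:
  increments:
    - {"slide": [0, 0, 0], "yaw": -0.02}
    - {"slide": [-0.3, 0, 0], "yaw": -0.02}
    - {"slide": [-0.6, 0, 0], "yaw": -0.02}

```text
t: 45.7
position: [485.2, -37.6, 125.3]
tool_rot: [[-0.013, 0.999, -0.038], [-0.007, -0.038, -0.999], [-1.0, -0.013, 0.007]]
wrist_force: [3.2, -0.3, -3.9]
opening: 0.178
```

Run:
```python
from h import *
show();s=read_state();print(s['torque'],s['opening']*87)
```

```text
t 45.7 pos [485.2  -37.62 125.34] x [-0.01 -0.01 -1.  ] z [-0.04 -1.    0.01] F [ 3.25 -0.27 -3.89] q [-1.13 -0.    1.17  1.95  0.01  1.21 -0.01] op 0.17846813328948752
[-0.09 -0.82 -0.17] 15.526727596185413
```

step_arm:
  increments:
    - {"slide": [-0.4, 0, 0], "yaw": 0}
    - {"slide": [-0.9, 0, 0], "yaw": 0}
    - {"slide": [-1.5, 0, 0], "yaw": 0}

```text
t: 46.08
position: [484.9, -37.4, 140.6]
tool_rot: [[-0.014, 0.999, -0.038], [-0.007, -0.038, -0.999], [-1.0, -0.014, 0.007]]
wrist_force: [0.2, 0.1, -3.6]
opening: 0.184
```

Run:
```python
from h import *
show();s=read_state();print(s['torque'],s['opening']*87)
print(np.linalg.norm([533.4-485,312.9+37]))
rows([((486,-37,220),None),((510,140,220),None),((533.4,312.9,220),None)])
# beaker, etc approx
for nm,uv,z in(('beaker',(240,155),110),('media',(295,119),174),('reagent',(269,146),85),('tip',(254,270),76)): print(nm,onz('top',uv,z))
```

```text
t 46.075 pos [484.94 -37.42 140.59] x [-0.01 -0.01 -1.  ] z [-0.04 -1.    0.01] F [ 0.21  0.06 -3.62] q [-1.14 -0.03  1.16  1.93  0.04  1.24 -0.03] op 0.18427394676916553
[-0.05 -0.13  0.01] 16.0318333689174
353.231609570831
{"slide":[-7.94, -0.0, 0.01],"yaw":0.0}
{"slide":[-8.09, 1.72, -17.77],"yaw":0.0}
{"slide":[-8.24, 3.39, -35.13],"yaw":0.0}
beaker [681.01 356.95 110.  ]
media [783.53 161.86 174.  ]
reagent [716.47 260.08  85.  ]
tip [286.76 316.79  76.  ]
```

step_arm:
  increments:
    - {"slide": [-4, 0, 0], "yaw": 0}
    - {"slide": [-8, 0, -1], "yaw": 0}
    - {"slide": [-8, 0.6, -6], "yaw": 0.1}
    - {"slide": [-8, 1.2, -12], "yaw": 0.25}
    - {"slide": [-8, 1.8, -18], "yaw": 0.4}
    - {"slide": [-8, 2.4, -24], "yaw": 0.55}
    - {"slide": [-8, 2.9, -30], "yaw": 0.7}
    - {"slide": [-8, 3.4, -35], "yaw": 0.85}

```text
t: 47.08
position: [532.7, 314.8, 217.3]
tool_rot: [[-0.015, 0.629, -0.777], [-0.007, -0.777, -0.629], [-1.0, -0.004, 0.016]]
wrist_force: [0.1, -0.4, -1.6]
opening: 0.181
```

Run:
```python
from h import *
show();s=read_state();print(s['torque'],s['opening']*87)
rows([((533.4,312.9,60),None)])
im=capture('top');cv2.imwrite('pics/top25.png',im[:,:,::-1])
im=capture('scene');cv2.imwrite('pics/sc25.png',cv2.resize(im[90:290,260:460,::-1],None,fx=3,fy=3,interpolation=cv2.INTER_CUBIC))
```

```text
t 47.075 pos [532.67 314.84 217.32] x [-0.01 -0.01 -1.  ] z [-0.78 -0.63  0.02] F [ 0.15 -0.44 -1.61] q [-1.3   0.35  0.94  1.5  -0.28  1.45 -1.24] op 0.18053479830504332
[-0.03 -0.08 -0.01] 15.706527452538769
{"slide":[15.73, 0.26, -0.18],"yaw":0.0}
```

View pics/sc25.png

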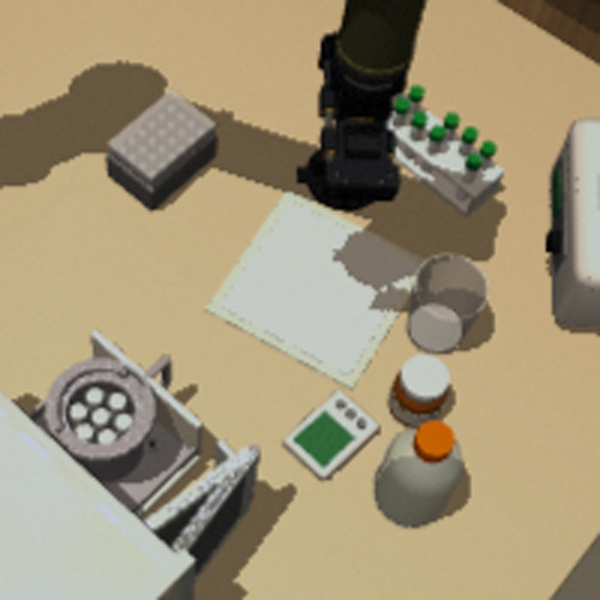

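View pics/top25.png

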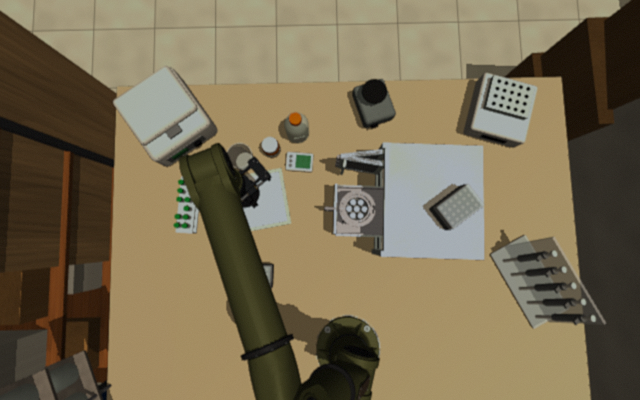

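step_arm:
  increments:
    - {"slide": [4, 0.1, -0.1], "yaw": 0}
    - {"slide": [9, 0.2, -0.15], "yaw": 0}
    - {"slide": [14, 0.25, -0.2], "yaw": 0}
    - {"slide": [18, 0.25, -0.25], "yaw": 0}
    - {"slide": [20.5, 0.25, -0.28], "yaw": 0}
    - {"slide": [21, 0.25, -0.28], "yaw": 0}
    - {"slide": [21, 0.25, -0.28], "yaw": 0}

```text
t: 48.05
position: [531.8, 319.1, 6.3]
tool_rot: [[-0.015, 0.638, -0.77], [-0.007, -0.77, -0.638], [-1.0, -0.004, 0.016]]
wrist_force: [0.4, -0.2, -2.2]
opening: 0.183
```

Run:
```python
from h import *
show()
im=capture('scene');cv2.imwrite('pics/sc26.png',cv2.resize(im[130:230,320:440,::-1],None,fx=6,fy=6,interpolation=cv2.INTER_CUBIC))
rows([((533.4,312.9,-12),None)])
```

```text
t 48.05 pos [531.76 319.12   6.28] x [-0.02 -0.01 -1.  ] z [-0.77 -0.64  0.02] F [ 0.35 -0.18 -2.25] q [-1.23  0.54  0.83  1.73 -0.44  1.09 -1.13] op 0.18276596701206702
{"slide":[1.89, 0.58, 0.3],"yaw":0.0}
```

View pics/sc26.png

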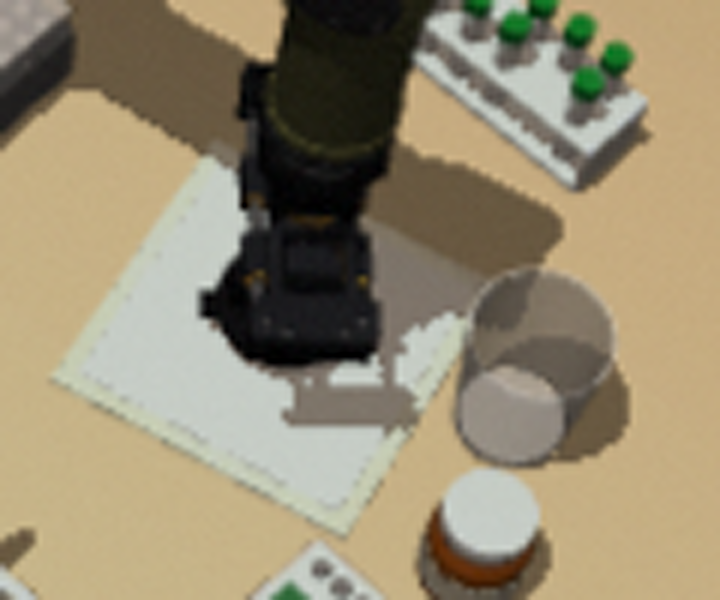

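Correct laterally (6 mm) while descending slowly to contact.

step_arm:
  increments:
    - {"slide": [0.3, 0.3, 0.15], "yaw": 0}
    - {"slide": [0.7, 0.6, 0.3], "yaw": 0}
    - {"slide": [1.0, 0.6, 0.3], "yaw": 0}
    - {"slide": [1.2, 0.6, 0.3], "yaw": 0}
    - {"slide": [1.3, 0.6, 0.3], "yaw": 0}

```text
t: 48.72
position: [533.5, 312.8, -6.3]
tool_rot: [[-0.014, 0.638, -0.77], [-0.006, -0.77, -0.638], [-1.0, -0.004, 0.015]]
wrist_force: [-0.8, 0.8, -2.3]
opening: 0.183
```

step_arm:
  increments:
    - {"slide": [0.2, 0, 0], "yaw": 0}
    - {"slide": [0.3, 0, 0], "yaw": 0}

```text
t: 48.98
position: [533.3, 312.9, -9.5]
tool_rot: [[-0.014, 0.639, -0.769], [-0.007, -0.77, -0.638], [-1.0, -0.004, 0.015]]
wrist_force: [0.5, 0.1, -3.1]
opening: 0.177
```

step_arm:
  increments:
    - {"slide": [0.1, 0, 0], "yaw": 0}
    - {"slide": [0.2, 0, 0], "yaw": 0}

```text
t: 49.22
position: [533.3, 312.9, -11.5]
tool_rot: [[-0.014, 0.638, -0.77], [-0.006, -0.77, -0.638], [-1.0, -0.004, 0.015]]
wrist_force: [-1.1, -0.2, -2.2]
opening: 0.185
```

step_arm:
  increments:
    - {"slide": [0.1, 0, 0], "yaw": 0}
    - {"slide": [0.15, 0, 0], "yaw": 0}

```text
t: 49.48
position: [533.2, 312.9, -11.9]
tool_rot: [[-0.015, 0.638, -0.769], [-0.006, -0.77, -0.638], [-1.0, -0.005, 0.015]]
wrist_force: [-4.0, -1.3, 8.6]
opening: 0.183
```

Contact on the pad at about −12 as predicted. Release and rise.

step_arm:
  increments:
    - {"slide": [0, 0, 0], "yaw": 0}
    - {"slide": [0, 0, 0], "yaw": 0}
    - {"slide": [0, 0, 0], "yaw": 0}
    - {"slide": [0, 0, 0], "yaw": 0}
  grip: 0.55

```text
t: 49.98
position: [533.2, 312.9, -12.0]
tool_rot: [[-0.015, 0.639, -0.769], [-0.006, -0.77, -0.639], [-1.0, -0.005, 0.016]]
wrist_force: [0.4, 0.6, -0.9]
opening: 0.436
```

step_arm:
  increments:
    - {"slide": [-2, 0, 0], "yaw": 0}
    - {"slide": [-6, 0, 0], "yaw": 0}
    - {"slide": [-12, 0, 0], "yaw": 0}
    - {"slide": [-18, 0, 0], "yaw": 0}
    - {"slide": [-24, 0, 6], "yaw": 0}
    - {"slide": [-26, 0, 12], "yaw": 0}
    - {"slide": [-26, 0, 18], "yaw": 0}
    - {"slide": [-26, 0, 18], "yaw": 0}

```text
t: 50.98
position: [398.0, 197.9, 252.4]
tool_rot: [[-0.016, 0.638, -0.77], [0.001, -0.77, -0.638], [-1.0, -0.011, 0.011]]
wrist_force: [-0.7, -0.4, -0.5]
opening: 0.452
```

Run:
```python
from h import *
show()
im=capture('scene');cv2.imwrite('pics/sc27.png',cv2.resize(im[90:290,250:450,::-1],None,fx=3,fy=3,interpolation=cv2.INTER_CUBIC))
im=capture('top');cv2.imwrite('pics/top27.png',im[:,:,::-1])
```

```text
t 50.975 pos [398.01 197.93 252.42] x [-0.02  0.   -1.  ] z [-0.77 -0.64  0.01] F [-0.74 -0.35 -0.47] q [-1.56 -0.29  0.87  1.84  0.21  1.5  -1.6 ] op 0.451586452628337
```

View pics/sc27.png

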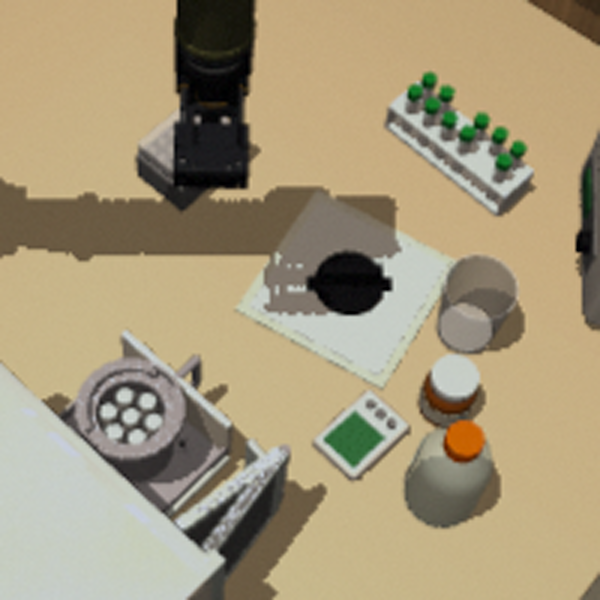

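View pics/top27.png

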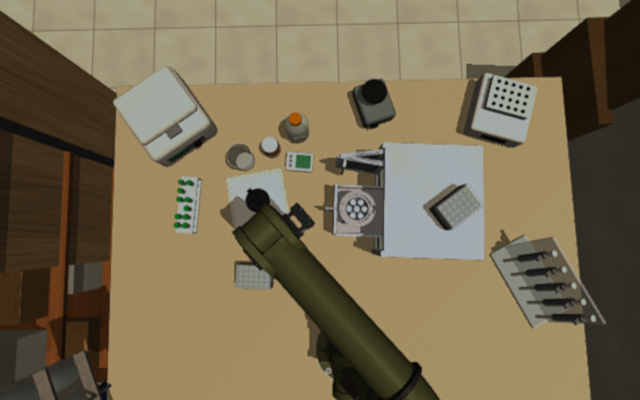

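Run:
```python
from h import *
im=cv2.imread('pics/sc27.png')
print('lid',onz('scene',(250+349/3,90+284/3),10), 'TCP pad target 533.4 312.9')
print('q',read_state()['qd'])
a=capture('top');cv2.imwrite('pics/top28.png',cv2.resize(a[130:260,300:420,::-1],None,fx=4.6,fy=4.6,interpolation=cv2.INTER_CUBIC))
b=cv2.imread('pics/top0.png');
for n,(r0,r1,c0,c1) in {'bottle/timer/reagent':(105,175,220,320),'rack':(170,240,165,205),'roofbox':(170,240,420,490),'tipbox':(255,295,230,278)}.items():
    d=np.abs(a[r0:r1,c0:c1,::-1].astype(int)-b[r0:r1,c0:c1]).max(2);print(n,(d>40).sum())
```

```text
lid [537.32 311.9   10.  ] TCP pad target 533.4 312.9
q [-0.    0.1   0.02 -0.04 -0.04 -0.05  0.04]
bottle/timer/reagent 0
rack 0
roofbox 0
tipbox 383
```

View pics/top28.png

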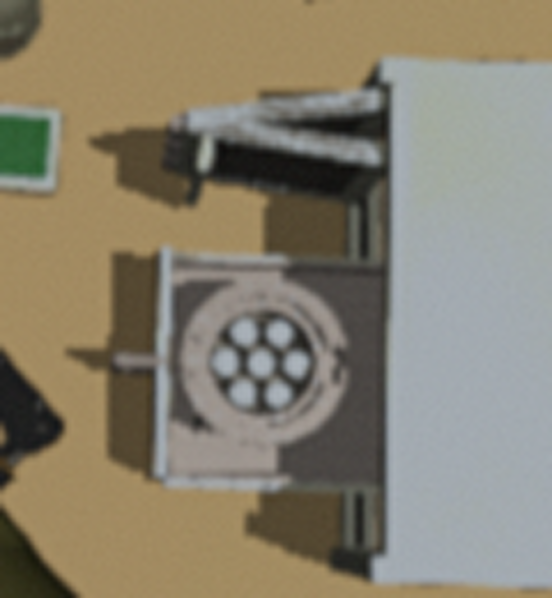

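```bash
python3 -c "
from plant import *
print(job_done())"
```

```text
the job is handed in; nothing more can be done
None
```

I opened the jar as asked and handed the job in at about 51 s. The door is folded back, the tray is out, and the lid is on the pad. There were some rough spots on the way, listed below.

**Steps**
- **Door:** I pushed it by the rail and the lead leaf onto its stop. My first withdrawal dragged it slightly open, to about 1.36 rad, so I pushed it home again on the leaf face, away from the rail. That time it held.
- **Tray:** I gripped the handle with the tool leaning about 42° and pulled the tray 215.5 mm to its end stop. My first try at the handle closed on nothing.
- **Lid:** I turned the bar about 0.8 rad counter-clockwise, lifted the lid straight off, and set it down grip side up in the middle of the pad. The contact force was about 9 N. The tool was back upright for this.

**Last checks**
- **Lid:** it sits at about (537, 312) in the scene view. The pad centre is (533, 313).
- **Door and tray:** the leaf ends are as far apart as when the door was on its stop. The tray still looks fully out, with the vials visible in the open jar.
- **Other objects:** nothing changed in the top-view regions with the bottle, timer, beaker, reagent jar, rack and roof box. The bench tip box region did differ. I put that down to the arm's shadow and cover, as the box looks in place in the pictures, but I did not confirm it.

**What disagreed**
- **Fingertips:** they end about 35 mm short of the stated TCP, which is why I missed the rail and the handle the first time.
- **Contact force:** while feeling for the top of the lid bar I pressed with about 62 N at the closed fingertips. The gripper's body touched nothing, as far as I could tell.

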